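# Close down the ground-check bay

### The arm

A 6-joint arm with a two-finger parallel gripper is mounted at the origin on the work surface. World frame = base frame: x ahead of the robot, y to its left, z up, the work surface at z = 0. Lengths are in m, angles in rad, forces in N, time in s.
With the tool pointing down it reaches from about 0.3 to 0.875 m from the base axis. Payload 6.4 kg.
Tool frame: the origin (TCP) lies on the mounting face of the last link; the fingertips stand 173 mm ahead of it and the grasp point (between the pads) lies 155 mm ahead of it (ctrl.grip_point_offset is the distance from the TCP to the grasp point, in m); z points along the fingers, y is the line along which they close (so a half turn about z gives the same grasp; the last joint's range is limited). The gripper opens to 85 mm and grips with 20 to 120 N. Pads are 22 mm wide; open, the fingers measure 114 mm over their backs; the gripper's body (76 mm by 85 mm) begins 54 mm behind the grasp point. The pads swing forward as they close: fully open they stand 13 mm farther back than shut.
Start: joints at [-1.524, 0.181, 1.607, -0, 1.354, -0.206], TCP at [0.144, -0.557, 0.405] pointing down, gripper open.
Joint ranges: [-2.99, 2.99], [-0.89, 2.07], [0.3, 2.58], [-1.14, 4.28], [0, 2.63], [-3.12, 3.12]. Speed limits (rad/s): [2.57, 2.57, 3.01, 3.14, 3.14, 3.14].

### API

Orientations are given as a unit quaternion [w, x, y, z].
In Python, from bench import status, imaging, ctrl, models gives the robot as it stands.
- The arm moves only by the tool send_rows, never from a script. Its argument "commands" is a list that holds one entry, the list of rows, each a list of 6 numbers: the shift along the tool's x, y, z normalised to -1 to 1, where 1 is 3 cm, then the turn, a rotation vector about the tool's x, y, z normalised to -1 to 1, where 1 is 0.1 rad. A call has 1 to 8 rows; each row shifts and turns the commanded pose from where the row before left it, along the tool's axes as they then stand; what a row does not reach is not made up. A row lasts 1/12 s, in which the tool goes at most 41.7 mm and 7.16 degrees, less where a joint would pass 70% of its speed; a pose out of reach is approached as far as the arm can. A call with a number of a shift or a turn outside -1 to 1 is refused whole. A call with a gripper value outside its range is refused whole. "jaw" is the opening, from 0 (shut) to 1 (fully open), set as the call begins (left out, the last holds). The fingers move at their own pace and stop on an object; the grip force is fixed at half the most. Time passes only in rows, so rows that do not move let the fingers close. It gives the time, the measured TCP pose, the force, the opening and the grip force at its end, in the units of the state.
- status.get_obs(): the state, without advancing time (a new reading comes with each control period).
- imaging.camera(name): name is "scene" or "top" or "wrist"; returns a dict with "image" (384x512x3 uint8, blue, green, red), "depth" (384x512 float32, m along the optical axis (not along the pixel's ray), 0 where there is no reading), "mtx" (3x3 intrinsics, pixels), "pose" (4x4, takes a point from camera to world coordinates). Camera axes: x right, y down, z forward; pixel columns grow to the right and rows downward; lengths in m; the calibration is good to about 2 mm. A picture is of the moment at which its call begins.
- ctrl.hand_in(): hands the job in; it is judged then, once.
Trained networks look in a picture, given as the dict that the camera call returned (one of the last four; its "shot" number tells which), for a name from the list of things; names that differ only in an ending like _2 or _b are one class to them, and where a whole thing is asked for, a point or a joint stands for the part that bears it (a point fixed in the world has none). Each returns a list of dicts, best first, with "confidence" (0 to 1); they miss things now and then, are a little off and sometimes report something else, mostly with a low value. They report only what shows in the picture. A call takes as long as a camera call. They do not tell look-alikes from the thing itself.
- models.recognise(picture, name): "centre" ([column, row] in pixels, amid what is visible of it).
- models.regions_of(picture, name): "region" (384x512 bool, what is visible of it) and "centre" ([column, row] in pixels, amid what is visible of it).
The state is a dict: "time_s": time; "q": joint angles; "dq": joint speeds; "joint_efforts": joint torques, N m; "eef_pos": TCP position; "eef_rot": TCP orientation; "wrist_force": force on the tool from outside, world axes, zero at the start; "torque": the same for the moment, N m; "opening": opening from 0.0 (shut) to 1.0 (fully open); "grasp_force": force on a finger pad.
Only numpy, scipy, OpenCV 4.12 (cv2) and the standard library are available. Lean on these libraries where they do the work, as an engineer would, in place of code of your own. Each camera call takes 0.05 s, during which the arm holds its last target. There are 200 camera calls.

### The job

Close down the ground-check bay: tip every orange shield that lies by the pine fence up on its plain edge, the one nearest the fence, so that it stands by itself leaning against the fence, lip at the top and over the fence, never lifting that edge clear of the counter; and lay the aluminium cover plate squarely on the deck of the grey ground-check unit, edge to edge, and press it down until it sits fully home and level on the deck. Leave the other things on the counter where they are.

Things in the scene. Friction and masses are not known exactly. Their poses are not given: they have to be found in the camera images.
- fence: fixed pine fence, a board 500 mm long, 80 high, 14 thick, between the robot and the shields. Origin: foot of the face towards the shields, mid-length, at counter level. x: square to the fence, from the shields towards the robot; y: along it; z: up. Its face leans back 8 degrees, towards the robot (top 11 mm farther in x than the foot), so a shield stood against it stays up by itself
- shield0_mid (a point): loose orange plastic shield (None if absent), 120 g: flat plate 90 (x) x 85 (y) x 8 mm, lying flat, its plain +x edge 15-40 mm from the fence's foot. Along the whole -x edge, farthest from the robot, a stiff 6 mm lip is bent up and out at 45 degrees, reaching 32 mm beyond that edge, 39 mm above the underside. Origin: plate centre; z: the lip's side. Standing, x points down
- shield0_edge (a point): middle of that shield's plain +x edge, on the underside. Pushed from under the lip, the plate slides to the fence and then tips up on this edge, which stays on the counter
- shield1_mid (a point): loose orange plastic shield (None if absent), 120 g: flat plate 90 (x) x 85 (y) x 8 mm, lying flat, its plain +x edge 15-40 mm from the fence's foot. Along the whole -x edge, farthest from the robot, a stiff 6 mm lip is bent up and out at 45 degrees, reaching 32 mm beyond that edge, 39 mm above the underside. Origin: plate centre; z: the lip's side. Standing, x points down
- shield1_edge (a point): middle of that shield's plain +x edge, on the underside. Pushed from under the lip, the plate slides to the fence and then tips up on this edge, which stays on the counter
- shield2_mid (a point): loose orange plastic shield (None if absent), 120 g: flat plate 90 (x) x 85 (y) x 8 mm, lying flat, its plain +x edge 15-40 mm from the fence's foot. Along the whole -x edge, farthest from the robot, a stiff 6 mm lip is bent up and out at 45 degrees, reaching 32 mm beyond that edge, 39 mm above the underside. Origin: plate centre; z: the lip's side. Standing, x points down
- shield2_edge (a point): middle of that shield's plain +x edge, on the underside. Pushed from under the lip, the plate slides to the fence and then tips up on this edge, which stays on the counter
- shield3_mid (a point): loose orange plastic shield (None if absent), 120 g: flat plate 90 (x) x 85 (y) x 8 mm, lying flat, its plain +x edge 15-40 mm from the fence's foot. Along the whole -x edge, farthest from the robot, a stiff 6 mm lip is bent up and out at 45 degrees, reaching 32 mm beyond that edge, 39 mm above the underside. Origin: plate centre; z: the lip's side. Standing, x points down
- shield3_edge (a point): middle of that shield's plain +x edge, on the underside. Pushed from under the lip, the plate slides to the fence and then tips up on this edge, which stays on the counter
- unit: fixed grey ground-check unit, a box 170 (x) x 115 (y) x 40 mm with a raised aluminium deck on it, 120 (x) x 60 (y) mm, whose top is 52 mm above the counter, centred. Origin: centre of the box's underside, on the counter; z up. It stands at one side of the counter, left or right
- deck (a point): centre of the deck's top face, 52 mm above the counter; axes as the unit's
- bar_near (a joint): stiff black rubber seal bar, 12 (x) x 46 (y) mm, on the deck at -42 mm along the unit's x. Value: how far it has been pressed down, in m: at 0 it stands 10 mm above the deck, at 0.010 it is flush with the deck. It moves by friction (about 4 N), has no spring, and stays where it is pushed; the cover's weight alone does not move it
- bar_far (a joint): stiff black rubber seal bar, 12 (x) x 46 (y) mm, on the deck at +42 mm along the unit's x. Value: how far it has been pressed down, in m: at 0 it stands 10 mm above the deck, at 0.010 it is flush with the deck. It moves by friction (about 4 N), has no spring, and stays where it is pushed; the cover's weight alone does not move it
- cover_mid (a point): loose cover plate of plain aluminium, 120 (x) x 60 (y) x 12 mm, 180 g, both faces alike, lying flat on the counter at the side away from the unit; as large as the unit's deck. Origin: its centre
- probe: silver aluminium humidity probe, a 160 mm rod 24 mm thick, lying at the far side. Bystander; origin under its middle
- stopper: green glass bottle stopper, 62 mm tall, 48 mm wide, standing. Bystander; origin under its base
- nut0: brass thumb nut, 32 mm wide, 22 mm tall. Bystander; origin under its base
- nut1: brass thumb nut, 32 mm wide, 22 mm tall. Bystander; origin under its base
- clamp: white nylon balloon neck clamp, flat U of about 75 x 65 x 14 mm. Bystander; origin under its back bar
- sonde: white radiosonde case, 75 x 150 x 50 mm, lying at the far side. Bystander; origin under its middle
- jar: amber glass jar, 60 mm wide, 75 mm tall. Bystander; origin under its base
There are look-alikes about, which are no part of the job. Leave any blue or turquoise look-alike of the part that bears shield2_mid alone.

How it is judged:
By the outcome, as a careful person would: the job done as asked, in the order asked, and still so for the second after the job is handed in, with the robot touching nothing.
Of shield0, shield1, shield2, shield3 only 3 to 4 are there at a start; the rules pass over those that are not, and their reading is None.
At some moment in a run one of shield0, shield1, shield2, shield3 may be knocked a few centimetres aside while the robot is not near it.
Once in a run the grip may slacken for a moment while it holds something.
It also fails if it takes over 210 s, if anything falls off the work surface, if the arm or the gripper's body presses on something with over 40 N, if the wrist force passes 120 N, or if a joint passes its speed limit or range.

## Working session

There is one attempt and no reset: what is moved stays moved. The work goes in short steps, Python scripts to look and compute and a tool call to move; the robot and the scene stay as the last step left them, time stands still between calls to the robot, and variables do not carry over. Pictures are saved under pics/ and viewed, at most 14 in all, crops included, and the job is handed in when it is done.

Besides the shell and the picture viewer there is one more tool, called in YAML: its name, and indented under it one key for each argument. send_rows: Moves the arm, as the interface text tells. Its arguments: {"type":"object","properties":{"commands":{"type":"array"},"jaw":{"type":"number"}},"required":["commands"]}

```bash
ls; mkdir -p pics; cat > h.py <<'E'
import numpy as np, cv2
from bench import status, imaging, ctrl, models
from scipy.spatial.transform import Rotation as R
def cloud(p):
    d=p["depth"]; K=p["mtx"]; v,u=np.mgrid[:d.shape[0],:d.shape[1]]
    c=np.stack([(u-K[0,2])/K[0,0]*d,(v-K[1,2])/K[1,1]*d,d],-1)
    T=np.array(p["pose"]); w=c@T[:3,:3].T+T[:3,3]; w[d<=0]=np.nan
    return w
def tool():
    o=status.get_obs(); q=o["eef_rot"]; return np.array(o["eef_pos"]),R.from_quat([q[1],q[2],q[3],q[0]]),o
E
python3 - <<'E'
from h import *
p,r,o=tool(); print(p,r.as_matrix().round(3),o["opening"],o["time_s"],o["wrist_force"],ctrl.grip_point_offset)
for n in ("top","scene"):
    c=imaging.camera(n); cv2.imwrite(f"pics/{n}0.png",cv2.resize(c["image"],(800,600)))
    w=cloud(c); print(n,np.array(c["pose"]).round(3).tolist())
    for k in ("shield0_mid","cover_mid","unit","fence","probe","stopper","nut0","clamp","sonde","jar"):
        for d in models.regions_of(c,k)[:6]:
            m=d["region"]; q=w[m]; print(k,round(d["confidence"],2),np.round(d["centre"]),m.sum(),np.nanmedian(q,0).round(3),np.median(c["image"][m],0))
E
```

```text
pics
[ 0.14380392 -0.55645581  0.40375198] [[ 0.968  0.25  -0.   ]
 [ 0.25  -0.968  0.002]
 [ 0.    -0.002 -1.   ]] 0.999663240825408 0.0 [-1.07264735  0.20177536 -0.00606413] 0.1547
top [[0.014, -0.996, 0.089, 0.383], [-1.0, -0.013, 0.013, -0.002], [-0.012, -0.089, -0.996, 1.376], [0.0, 0.0, 0.0, 1.0]]
cover_mid 0.86 [139. 203.] 770 [0.461 0.375 0.012] [130. 121. 123.]
cover_mid 0.72 [380. 209.] 2212 [ 0.442 -0.358  0.043] [106. 103.  98.]
fence 0.98 [266. 213.] 1740 [ 0.426 -0.019  0.075] [ 79. 108. 137.]
probe 0.78 [294. 103.] 309 [ 0.77  -0.096  0.021] [180. 174. 175.]
stopper 0.64 [137. 134.] 225 [0.658 0.379 0.059] [ 61. 100.  48.]
nut0 0.64 [378. 160.] 105 [ 0.594 -0.357  0.014] [ 61. 134. 176.]
nut0 0.58 [144. 153.] 95 [0.598 0.363 0.014] [ 35.  76. 106.]
clamp 0.66 [390. 137.] 267 [ 0.667 -0.403  0.014] [183. 185. 184.]
jar 0.77 [355. 111.] 397 [ 0.742 -0.283  0.073] [184. 186. 185.]
scene [[0.571, 0.681, -0.458, 0.978], [0.821, -0.477, 0.314, -0.323], [-0.005, -0.555, -0.832, 0.916], [0.0, 0.0, 0.0, 1.0]]
cover_mid 0.96 [344. 136.] 643 [0.468 0.372 0.011] [91. 83. 79.]
cove
[... 222 characters left out ...]
 4351 [ 0.437 -0.057  0.049] [36. 57. 73.]
probe 0.69 [101. 240.] 108 [ 0.406 -0.372  0.057] [25.  23.5 21. ]
probe 0.65 [282. 301.] 677 [ 0.77 -0.1   0.02] [126. 116. 110.]
probe 0.35 [146. 309.] 196 [ 0.601 -0.361  0.012] [ 36.   90.5 118.5]
stopper 0.61 [395. 172.] 296 [0.668 0.371 0.056] [39.  66.  27.5]
stopper 0.59 [373. 166.] 110 [0.606 0.36  0.012] [20. 49. 65.]
nut0 0.64 [144. 308.] 198 [ 0.6   -0.361  0.012] [ 36.  90. 118.]
clamp 0.57 [138. 339.] 610 [ 0.669 -0.412  0.013] [135. 136. 127.]
sonde 0.89 [347. 256.] 2070 [0.776 0.102 0.049] [130. 129. 121.]
jar 0.72 [204. 345.] 786 [ 0.76  -0.291  0.074] [141. 141. 132.]
jar 0.44 [147. 307.] 181 [ 0.601 -0.361  0.013] [ 35.  89. 120.]
```

View pics/top0.png

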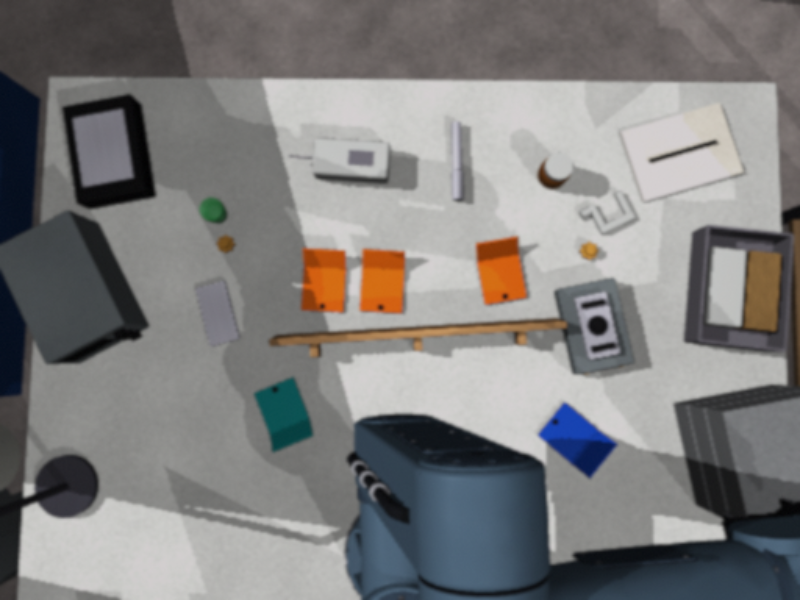

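View pics/scene0.png

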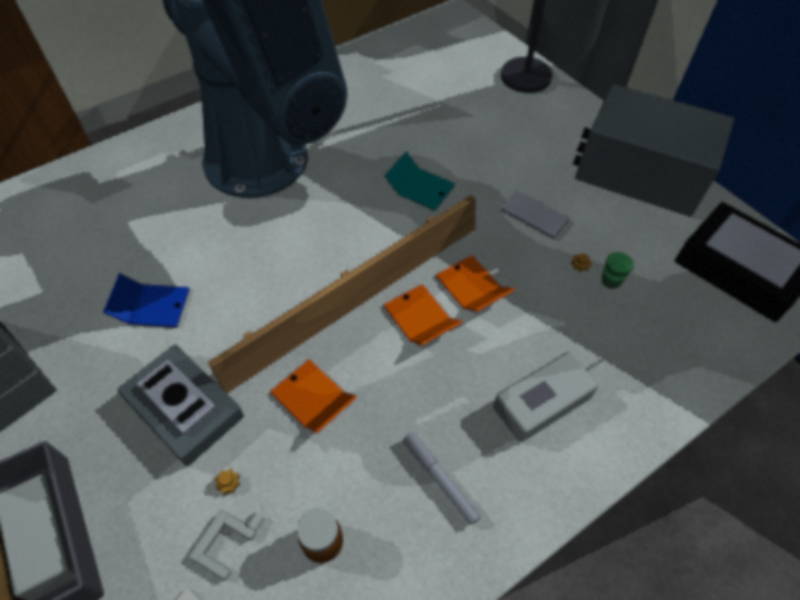

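The top view (800x600 pixels) shows three orange shields lying by the fence, at (324,280), (383,280) and (500,270). The look-alikes are the teal shield at (283,413) and the blue one at (577,440), both on the robot's side of the fence. For the cover, the plain aluminium plate is at (217,312). The unit's deck at (598,325), the grey tray at (108,150) and the notebook at (680,150) could be mistaken for it. Next I measure poses.

```bash
cat >> h.py <<'E'
def comps(mask,amin=60):
    n,l,s,_=cv2.connectedComponentsWithStats(mask.astype(np.uint8)); return [l==i for i in range(1,n) if s[i,4]>=amin]
def rect(pts):
    (c,s,a)=cv2.minAreaRect((pts[:,:2]*1000).astype(np.float32)); return np.round(c,1),np.round(s,1),round(a,1)
def orange(c):
    h=cv2.cvtColor(c["image"],cv2.COLOR_BGR2HSV); return (h[...,0]<16)&(h[...,1]>200)&(h[...,2]>70)
def shields(c):
    w=cloud(c)
    for m in comps(orange(c)):
        q=w[m]; q=q[np.isfinite(q[:,0])]; pl=q[(q[:,2]<.013)]; 
        if len(pl)<30: print("few",len(pl),np.median(q,0).round(3)); continue
        lip=q[q[:,2]>.016]
        print("sh",len(q),"all",rect(q),"plate",rect(pl),"zmed",np.median(pl[:,2]).round(4),"lip",lip.mean(0).round(3) if len(lip) else None,"zmax",q[:,2].max().round(3))
E
python3 - <<'E'
from h import *
for n in ("top","scene"):
    c=imaging.camera(n); print(n); shields(c); w=cloud(c)
    rs=models.regions_of(c,"fence"); q=w[rs[0]["region"]]; q=q[np.isfinite(q[:,0])]; q=q[np.abs(q[:,0]-.43)<.05]
    print("fence",rect(q))
    for lo,hi in ((.07,.085),(.01,.03)):
        s=q[(q[:,2]>lo)&(q[:,2]<hi)]
        if len(s)>20:
            f=np.polyfit(s[:,1],s[:,0],1); res=s[:,0]-np.polyval(f,s[:,1]); print(lo,len(s),f.round(4),res.min().round(4),res.max().round(4))
    k=max(models.regions_of(c,"cover_mid"),key=lambda d:np.nanmedian(w[d["region"]][:,1])); q=w[k["region"]]; q=q[np.isfinite(q[:,0])]; print("cover",rect(q),np.median(q[:,2]))
    b=(np.abs(w[...,0]-.45)<.14)&(np.abs(w[...,1]+.36)<.13)
    for lo,hi in ((.033,.046),(.048,.056),(.058,.067)):
        s=w[b&(w[...,2]>lo)&(w[...,2]<hi)]; print("unit",lo,len(s),rect(s) if len(s)>3 else "",np.median(s,0).round(3) if len(s) else "")
E
```

```text
top
sh 928 all (array([ 551.9, -185.9]), array([115.2,  79.2]), 10.8) plate (array([ 542.8, -188.3]), array([95.8, 78.9]), 9.3) zmed 0.0086 lip [ 0.595 -0.177  0.028] zmax 0.042
sh 932 all (array([528.5, 165.6]), array([ 78.5, 114.7]), 88.8) plate (array([516.3, 166.2]), array([77.7, 90.3]), 88.8) zmed 0.0084 lip [0.573 0.165 0.028] zmax 0.042
sh 923 all (array([528.4,  48.6]), array([ 77. , 114.1]), 87.4) plate (array([518.6,  48.6]), array([93.5, 77.9]), 0.5) zmed 0.0085 lip [0.571 0.048 0.027] zmax 0.045
fence (array([416.7, -20.7]), array([ 49.3, 557.9]), 4.2)
0.07 938 [-0.0731  0.4225] -0.0075 0.008
0.01 130 [-0.0755  0.4336] -0.04 0.0056
cover (array([462.3, 378.9]), array([121.9,  65.3]), 18.1) 0.012406510076614197
unit 0.033 1300 (array([ 437.5, -332.6]), array([169.8, 179.5]), 12.7) [ 0.444 -0.352  0.041]
unit 0.048 610 (array([ 434.6, -354.1]), array([133.7, 135.2]), 34.1) [ 0.444 -0.362  0.053]
unit 0.058 110 (array([ 428.6, -320.7]), array([ 98.2, 153.7]), 20.2) [ 0.452 -0.364  0.06 ]
scene
sh 823 all (array([529.9, 163.4]), array([ 80.8, 117.5]), 86.6) plate (array([516.4, 163.9]), array([80.7, 89.7]), 87.8) zmed 0.0073 lip [0.578 0.159 0.03 ] zmax 0.04
sh 912 all (array([529.9,  47.5]), array([ 81.5, 119. ]), 87.6) plate (array([515.8,  48. ]), array([81.5, 90.5]), 88.0) zmed 0.0075 lip [0.578 0.043 0.03 ] zmax 0.04
sh 1196 all (array([ 554.9, -187. ]), array([116.8,  81.6]), 10.6) plate (array([ 541.3, -189.6]), array([89.2, 81.6]), 10.5) zmed 0.0074 lip [ 0.601 -0.18   0.029] zmax 0.041
fence (array([407.8, -21.7]), array([ 76.6, 561.1]), 3.6)
0.07 1161 [-0.0747  0.4261] -0.0105 0.0085
0.01 873 [-0.0741  0.4381] -0.0059 0.0042Traceback (most recent call last):
  File "<stdin>", line 10, in <module>
ValueError: max() iterable argument is empty
```

```bash
cat >> h.py <<'E'
N=np.array([.9973,.0738,0]); U=np.array([-.0738,.9973,0]); O=np.array([.441,0,0]); Z=np.array([0,0,1.])
def F(s,a,z): return O+s*N+a*U+z*Z
def toF(p): d=np.asarray(p)-O; return np.array([d@N,d@U,d[2]]).round(4)
def Rt(t,n=N):  # tool tilted t deg back to the robot, y along the fence
    t=np.radians(t); z=-np.sin(t)*n-np.cos(t)*Z; x=np.cos(t)*n-np.sin(t)*Z; return R.from_matrix(np.stack([x,np.cross(z,x),z],1))
def plan(tip,Rg,L=.170):
    p,r,o=tool(); rv=(r.inv()*Rg).as_rotvec()/.1; tcp=np.asarray(tip)-L*Rg.as_matrix()[:,2]
    d=Rg.inv().apply(tcp-p)/.03
    print("tip now(F)",toF(p+L*r.as_matrix()[:,2]),"rot units",rv.round(2),"then shift units",d.round(2),"tcp goal",tcp.round(3))
E
python3 - <<'E'
from h import *
plan(F(.195,-.19,.10),Rt(45))
plan(F(.195,-.19,.014),Rt(45))
w=None
for n in ("top","scene"):
    c=imaging.camera(n); w=cloud(c)
    h=cv2.cvtColor(c["image"],cv2.COLOR_BGR2HSV)
    b=(np.abs(w[...,0]-.46)<.12)&(np.abs(w[...,1]-.375)<.08)&(w[...,2]>.007)&(w[...,2]<.018)
    for m in comps(b,200): print(n,"cover",m.sum(),rect(w[m]),np.median(w[m],0).round(4))
    b=(np.abs(w[...,0]-.45)<.13)&(w[...,1]<-.27)&(w[...,1]>-.46)
    for lo,hi in ((.03,.07),(.048,.07),(.059,.067)):
      for m in comps(b&(w[...,2]>lo)&(w[...,2]<hi),15): print(n,lo,m.sum(),rect(w[m]),np.median(w[m],0).round(4))
E
```

```text
tip now(F) [-0.3375 -0.5333  0.2347] rot units [ 0.7  -7.83  1.7 ] then shift units [ 19.73 -11.44 -11.04] tcp goal [ 0.769 -0.166  0.22 ]
tip now(F) [-0.3375 -0.5333  0.2347] rot units [ 0.7  -7.83  1.7 ] then shift units [ 21.76 -11.44  -9.01] tcp goal [ 0.769 -0.166  0.134]
top cover 716 (array([460.4, 376.9]), array([119.8,  61.1]), 15.7) [0.4585 0.3762 0.0123]
top 0.03 2156 (array([ 444.1, -363.8]), array([170.4, 117.1]), 12.6) [ 0.4426 -0.3599  0.0431]
top 0.048 792 (array([ 444.4, -363.5]), array([119.8,  61.6]), 12.6) [ 0.4444 -0.3626  0.0536]
top 0.059 29 (array([ 484. , -349.8]), array([11. , 37.9]), 13.2) [ 0.4827 -0.3484  0.0615]
top 0.059 24 (array([ 401.3, -363.7]), array([14.8, 26.6]), 0.8) [ 0.4013 -0.3652  0.0605]
scene cover 595 (array([463.1, 375.8]), array([120.2,  65.8]), 16.3) [0.4652 0.3747 0.0111]
scene 0.03 3035 (array([ 447.1, -365.1]), array([171.4, 114.9]), 12.3) [ 0.4571 -0.366   0.0405]
scene 0.03 131 (array([ 454.7, -285.5]), array([30.3, 11.1]), 84.5) [ 0.4547 -0.2847  0.0503]
scene 0.048 1137 (array([ 446.9, -365.2]), array([122.2,  59.8]), 12.4) [ 0.449  -0.365   0.0518]
scene 0.048 71 (array([ 453.4, -285.4]), array([29.7,  7.6]), 87.2) [ 0.4534 -0.2855  0.0591]
scene 0.059 22 (array([ 452.9, -281.4]), array([ 4. , 21.4]), 5.8) [ 0.4526 -0.2817  0.0618]
```

send_rows:
  commands:
    - [[0,0,0,0,0,0]]
  jaw: 0.35

```text
time_s: 1.58
eef_pos: [0.1438, -0.5567, 0.4047]
eef_rot: [-0.0, 0.992, 0.126, -0.0]
wrist_force: [0.2, -0.8, 0.4]
opening: 0.882
grasp_force: 0.0
```

send_rows:
  commands:
    - [[0.9,-0.34,0,0,0,0],[0.9,-0.34,0,0,0,0],[0.9,-0.34,0,0,0,0],[0.9,-0.34,0,0,0,0],[0.9,-0.34,0,0,0,0],[0.9,-0.34,0,0,0,0],[0.9,-0.34,0,0,0,0],[0.9,-0.34,0,0,0,0]]

```text
time_s: 2.25
eef_pos: [0.3336, -0.4227, 0.4048]
eef_rot: [0.0, 0.992, 0.126, 0.0]
wrist_force: [0.5, -1.0, 0.2]
opening: 0.353
grasp_force: 0.0
```

send_rows:
  commands:
    - [[0.9,-0.34,0,0,0,0],[0.9,-0.34,0,0,0,0],[0.9,-0.34,0,0,0,0],[0.9,-0.34,0,0,0,0],[0.9,-0.34,0,0,0,0],[0.9,-0.34,0,0,0,0],[0.9,-0.34,0,0,0,0],[0.9,-0.34,0,0,0,0]]

```text
time_s: 2.92
eef_pos: [0.5224, -0.2896, 0.4048]
eef_rot: [0.0, 0.992, 0.126, 0.0]
wrist_force: [1.2, -0.7, -0.6]
opening: 0.35
grasp_force: 0.0
```

send_rows:
  commands:
    - [[0.9,-0.34,0,0,0,0],[0.9,-0.34,0,0,0,0],[0.9,-0.34,0,0,0,0],[0.9,-0.34,0,0,0,0],[0.9,-0.34,0,0,0,0],[0.9,-0.34,0,0,0,0],[0.9,-0.34,0,0,0,0],[0,0,0,0,0,0]]

```text
time_s: 3.58
eef_pos: [0.6893, -0.1707, 0.4041]
eef_rot: [-0.001, 0.992, 0.128, 0.001]
wrist_force: [-0.5, 0.4, -0.5]
opening: 0.353
grasp_force: 0.0
```

send_rows:
  commands:
    - [[0,0,0,0.09,-0.98,0.21],[0,0,0,0.09,-0.98,0.21],[0,0,0,0.09,-0.98,0.21],[0,0,0,0.09,-0.98,0.21],[0,0,0,0.09,-0.98,0.21],[0,0,0,0.09,-0.98,0.21],[0,0,0,0.09,-0.98,0.21],[0,0,0,0.09,-0.98,0.21]]

```text
time_s: 4.25
eef_pos: [0.6863, -0.1746, 0.4048]
eef_rot: [0.013, 0.922, 0.034, -0.385]
wrist_force: [-0.7, -0.4, -1.5]
opening: 0.349
grasp_force: 0.0
```

```bash
python3 - <<'E'
from h import *
plan(F(.195,-.19,.08),Rt(45)); o=tool()[2]; print(np.round(o["q"],2),o["time_s"],o["opening"])
E
```

```text
tip now(F) [ 0.1109 -0.1919  0.2853] rot units [-0.02  0.05  0.01] then shift units [ 6.79 -0.07  2.86] tcp goal [ 0.769 -0.166  0.2  ]
[-0.36  0.73  0.93 -0.37  2.19  1.04] 4.25 0.34868168791493337
```

send_rows:
  commands:
    - [[0.85,0,0.36,0,0,0],[0.85,0,0.36,0,0,0],[0.85,0,0.36,0,0,0],[0.85,0,0.36,0,0,0],[0.85,0,0.36,0,0,0],[0.85,0,0.36,0,0,0],[0.85,0,0.36,0,0,0],[0.85,0,0.36,0,0,0]]

```text
time_s: 4.92
eef_pos: [0.7692, -0.1681, 0.1978]
eef_rot: [0.013, 0.923, 0.035, -0.383]
wrist_force: [0.0, 0.3, 0.7]
opening: 0.354
grasp_force: 0.0
```

send_rows:
  commands:
    - [[0.25,0,0.25,0,0,0],[0.25,0,0.25,0,0,0],[0.25,0,0.25,0,0,0],[0.25,0,0.25,0,0,0],[0.25,0,0.25,0,0,0],[0.15,0,0.15,0,0,0],[0,0,0,0,0,0],[0,0,0,0,0,0]]

```text
time_s: 5.58
eef_pos: [0.769, -0.1676, 0.1399]
eef_rot: [0.013, 0.923, 0.035, -0.383]
wrist_force: [0.5, -0.0, 0.3]
opening: 0.345
grasp_force: 0.0
```

```bash
python3 - <<'E'
from h import *
plan(F(.120,-.19,.015),Rt(45)); o=tool()[2]; print(np.round(o["q"],2),o["wrist_force"])
c=imaging.camera("scene"); shields(c); cv2.imwrite("pics/s1.png",cv2.resize(c["image"][150:330,80:320],(800,600)))
w=cloud(c); m=(np.abs(w[...,0]-.63)<.05)&(np.abs(w[...,1]+.17)<.05)&(w[...,2]>.003)&(w[...,2]<.05)
print(m.sum(), w[m][:,2].min(), [toF(x) for x in w[m][np.argsort(w[m][:,2])[:5]]])
E
```

```text
tip now(F) [ 0.1944 -0.1912  0.0199] rot units [-0.01  0.01  0.02] then shift units [-1.64 -0.04  1.87] tcp goal [ 0.695 -0.172  0.135]
[-0.31  1.2   0.65 -0.3   2.01  1.16] [ 0.54512811 -0.02189698  0.34517672]
sh 798 all (array([530.8, 163.6]), array([ 83.3, 116.9]), 87.6) plate (array([516.5, 164.2]), array([83.3, 88.2]), 87.7) zmed 0.0073 lip [0.578 0.159 0.029] zmax 0.041
sh 1200 all (array([ 554.7, -186.8]), array([117.3,  81.5]), 10.4) plate (array([ 541. , -189.3]), array([89.5, 81.5]), 10.4) zmed 0.0074 lip [ 0.601 -0.18   0.029] zmax 0.041
422 0.003076143808083298 [array([ 0.1636, -0.1749,  0.0031]), array([ 0.2066, -0.1798,  0.0033]), array([ 0.1729, -0.2332,  0.0034]), array([ 0.1437, -0.1442,  0.0037]), array([ 0.2037, -0.1836,  0.0038])]
```

View pics/s1.png

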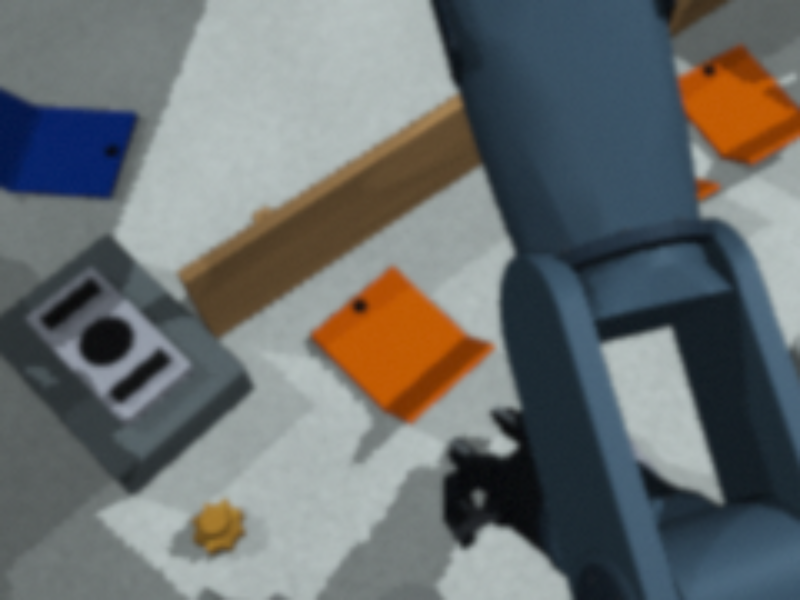

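send_rows:
  commands:
    - [[-0.15,0,0.15,0,0,0],[-0.15,0,0.15,0,0,0],[-0.15,0,0.15,0,0,0],[-0.15,0,0.15,0,0,0],[-0.12,0,0.12,0,0,0],[-0.12,0,0.12,0,0,0],[-0.12,0,0.12,0,0,0],[-0.12,0,0.12,0,0,0]]

```text
time_s: 6.3
eef_pos: [0.7232, -0.171, 0.1404]
eef_rot: [0.013, 0.923, 0.035, -0.382]
wrist_force: [1.4, 0.3, -0.3]
opening: 0.351
grasp_force: 0.2
```

```bash
python3 - <<'E'
from h import *
plan(F(.120,-.19,.018),Rt(45)); o=tool()[2]; print(o["wrist_force"])
c=imaging.camera("scene"); shields(c)
w=cloud(c); m=orange(c)&(w[...,1]<-.1); q=w[m]; f=np.array([toF(x) for x in q]); print(np.percentile(f,[1,50,99],axis=0))
E
```

```text
tip now(F) [ 0.1486 -0.1913  0.0202] rot units [-0.01  0.    0.02] then shift units [-0.62 -0.05  0.72] tcp goal [ 0.695 -0.172  0.138]
[ 1.38466363  0.26969192 -0.27105852]
sh 826 all (array([531. , 163.9]), array([ 81.9, 116.8]), 87.4) plate (array([517.4, 164.5]), array([81.9, 89.6]), 87.4) zmed 0.0074 lip [0.578 0.159 0.03 ] zmax 0.042
sh 1160 all (array([ 542.9, -185.8]), array([117.4,  80.6]), 8.4) plate (array([ 528.3, -187.9]), array([87.3, 80.5]), 8.8) zmed 0.0074 lip [ 0.589 -0.182  0.03 ] zmax 0.04
[[ 0.030564 -0.234416  0.0038  ]
 [ 0.0842   -0.1946    0.008   ]
 [ 0.145872 -0.1537    0.0388  ]]
```

send_rows:
  commands:
    - [[-0.12,0,0.12,0,0,0],[-0.12,0,0.12,0,0,0],[-0.12,0,0.12,0,0,0],[-0.12,0,0.12,0,0,0],[-0.06,0,0.06,0,0,0],[0,0,0,0,0,0]]

```text
time_s: 6.85
eef_pos: [0.6999, -0.1727, 0.1399]
eef_rot: [0.013, 0.923, 0.035, -0.383]
wrist_force: [-0.1, 0.1, -0.3]
opening: 0.353
grasp_force: 0.0
```

```bash
cat >> h.py <<'E'
def arc(t0,t1,n,s0,z0):
    P=np.array([s0-.0078,z0+.0078]); r=np.hypot(*P); a=np.arctan2(P[1],P[0])+np.radians(np.linspace(t0,t1,n+1))
    d=np.diff(np.stack([r*np.cos(a),r*np.sin(a)],1),axis=0)
    print([[x,0,z,0,0,0] for x,z in (np.stack([(d[:,0]-d[:,1]),-(d[:,0]+d[:,1])],1)*.7071/.03).round(2).tolist()])
def look(ylo,yhi,cam="scene"):
    c=imaging.camera(cam); w=cloud(c); m=orange(c)&(w[...,1]>ylo)&(w[...,1]<yhi); f=np.array([toF(x) for x in w[m]]); print(m.sum(),np.percentile(f,[1,50,99],axis=0).round(3).tolist()); return c
E
python3 - <<'E'
from h import *
plan(F(.120,-.19,.018),Rt(45)); o=tool()[2]; print(o["wrist_force"])
look(-.3,-.1)
arc(0,40,8,.121,.020); arc(40,80,8,.121,.020); arc(80,96,4,.121,.02)
E
```

```text
tip now(F) [ 0.125  -0.1912  0.0199] rot units [-0.01  0.02  0.02] then shift units [-0.08 -0.05  0.16] tcp goal [ 0.695 -0.172  0.138]
[-0.06701778  0.06763976 -0.26614715]
1133 [[0.007, -0.229, 0.004], [0.059, -0.191, 0.008], [0.123, -0.15, 0.039]]
[[-0.3, 0, -0.16, 0, 0, 0], [-0.31, 0, -0.14, 0, 0, 0], [-0.32, 0, -0.11, 0, 0, 0], [-0.33, 0, -0.08, 0, 0, 0], [-0.34, 0, -0.05, 0, 0, 0], [-0.34, 0, -0.02, 0, 0, 0], [-0.34, 0, 0.01, 0, 0, 0], [-0.34, 0, 0.04, 0, 0, 0]]
[[-0.33, 0, 0.07, 0, 0, 0], [-0.33, 0, 0.1, 0, 0, 0], [-0.32, 0, 0.12, 0, 0, 0], [-0.3, 0, 0.15, 0, 0, 0], [-0.29, 0, 0.18, 0, 0, 0], [-0.27, 0, 0.2, 0, 0, 0], [-0.25, 0, 0.22, 0, 0, 0], [-0.23, 0, 0.25, 0, 0, 0]]
[[-0.17, 0, 0.21, 0, 0, 0], [-0.16, 0, 0.22, 0, 0, 0], [-0.14, 0, 0.23, 0, 0, 0], [-0.12, 0, 0.24, 0, 0, 0]]
```

send_rows:
  commands:
    - [[-0.1,0,0.1,0,0,0],[-0.15,0,-0.08,0,0,0],[-0.15,0,-0.08,0,0,0],[-0.16,0,-0.07,0,0,0],[-0.16,0,-0.07,0,0,0],[-0.16,0,-0.06,0,0,0],[-0.16,0,-0.05,0,0,0],[0,0,0,0,0,0]]

```text
time_s: 7.57
eef_pos: [0.6853, -0.1741, 0.1703]
eef_rot: [0.014, 0.923, 0.035, -0.382]
wrist_force: [0.8, 0.4, 0.5]
opening: 0.35
grasp_force: 0.5
```

```bash
python3 - <<'E'
from h import *
plan(F(.120,-.19,.018),Rt(45)); o=tool()[2]; print(o["wrist_force"])
c=look(-.3,-.1); cv2.imwrite("pics/s2.png",cv2.resize(c["image"][170:310,100:290],(800,590)))
E
```

```text
tip now(F) [ 0.1106 -0.1916  0.0501] rot units [-0.   -0.01  0.01] then shift units [ 0.98 -0.05  0.53] tcp goal [ 0.695 -0.172  0.138]
[0.76737844 0.39215995 0.51745762]
833 [[0.001, -0.23, 0.006], [0.048, -0.192, 0.021], [0.107, -0.151, 0.07]]
```

View pics/s2.png

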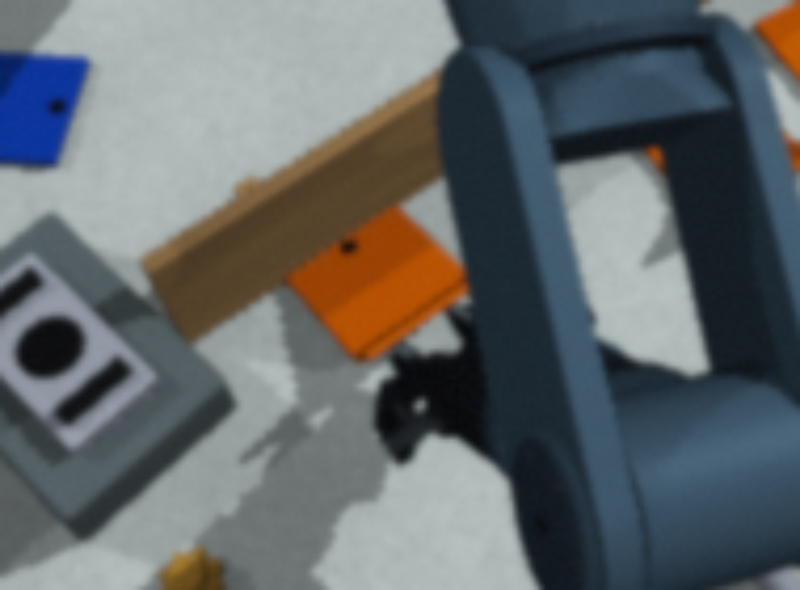

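send_rows:
  commands:
    - [[-0.16,0,-0.05,0,0,0],[-0.16,0,-0.04,0,0,0],[-0.17,0,-0.02,0,0,0],[-0.17,0,-0.02,0,0,0],[-0.17,0,-0.01,0,0,0],[-0.17,0,0,0,0,0],[-0.17,0,0,0,0,0],[-0.17,0,0,0,0,0]]

```text
time_s: 8.28
eef_pos: [0.6593, -0.1759, 0.2005]
eef_rot: [0.013, 0.923, 0.035, -0.383]
wrist_force: [1.8, 1.0, 0.1]
opening: 0.35
grasp_force: 0.5
```

send_rows:
  commands:
    - [[-0.17,0,0.02,0,0,0],[-0.17,0,0.02,0,0,0],[-0.17,0,0.03,0,0,0],[-0.17,0,0.03,0,0,0],[-0.16,0,0.05,0,0,0],[-0.16,0,0.05,0,0,0],[-0.16,0,0.06,0,0,0],[-0.16,0,0.06,0,0,0]]

```text
time_s: 8.95
eef_pos: [0.6245, -0.1785, 0.2213]
eef_rot: [0.013, 0.923, 0.035, -0.383]
wrist_force: [0.5, -0.2, 0.1]
opening: 0.351
grasp_force: 0.1
```

```bash
python3 - <<'E'
from h import *
plan(F(.120,-.19,.018),Rt(45)); o=tool()[2]; print(o["wrist_force"])
c=look(-.3,-.1)
c=look(-.3,-.1,"top")
arc(55,98,8,.121,.020)
E
```

```text
tip now(F) [ 0.0495 -0.1914  0.1012] rot units [-0.01  0.01  0.02] then shift units [ 3.62 -0.05  0.3 ] tcp goal [ 0.695 -0.172  0.138]
[ 0.46841653 -0.22151324  0.08986139]
240 [[0.034, -0.23, 0.089], [0.04, -0.198, 0.112], [0.071, -0.167, 0.125]]
162 [[0.003, -0.224, 0.012], [0.023, -0.208, 0.048], [0.043, -0.192, 0.126]]
[[-0.33, 0, 0.16, 0, 0, 0], [-0.31, 0, 0.19, 0, 0, 0], [-0.29, 0, 0.22, 0, 0, 0], [-0.27, 0, 0.25, 0, 0, 0], [-0.24, 0, 0.27, 0, 0, 0], [-0.22, 0, 0.29, 0, 0, 0], [-0.19, 0, 0.31, 0, 0, 0], [-0.16, 0, 0.33, 0, 0, 0]]
```

send_rows:
  commands:
    - [[-0.16,0,0.08,0,0,0],[-0.16,0,0.08,0,0,0],[-0.16,0,0.09,0,0,0],[-0.15,0,0.1,0,0,0],[-0.15,0,0.11,0,0,0],[-0.14,0,0.11,0,0,0],[-0.13,0,0.12,0,0,0],[-0.13,0,0.13,0,0,0]]

```text
time_s: 9.72
eef_pos: [0.5822, -0.1817, 0.229]
eef_rot: [0.013, 0.923, 0.035, -0.383]
wrist_force: [-0.1, -0.4, -0.3]
opening: 0.351
grasp_force: 0.0
```

send_rows:
  commands:
    - [[-0.12,0,0.13,0,0,0],[-0.12,0,0.13,0,0,0],[-0.11,0,0.14,0,0,0],[-0.11,0,0.14,0,0,0],[-0.1,0,0.15,0,0,0],[0,0,0,0,0,0]]

```text
time_s: 10.22
eef_pos: [0.5554, -0.1837, 0.2258]
eef_rot: [0.013, 0.923, 0.035, -0.383]
wrist_force: [0.1, 0.0, 0.7]
opening: 0.35
grasp_force: 0.0
```

```bash
python3 - <<'E'
from h import *
plan(F(.12,-.19,.16),Rt(45)); o=tool()[2]; print(o["wrist_force"])
c=look(-.3,-.1); cv2.imwrite("pics/s3.png",cv2.resize(c["image"][170:310,100:290],(800,590)))
c=look(-.3,-.1,"top")
E
```

```text
tip now(F) [-0.0199 -0.1913  0.1059] rot units [-0.02  0.02  0.02] then shift units [ 2.01 -0.05 -4.57] tcp goal [ 0.695 -0.172  0.28 ]
[0.11184147 0.00807644 0.7378828 ]
328 [[-0.042, -0.23, 0.008], [-0.003, -0.214, 0.072], [0.008, -0.176, 0.117]]
96 [[-0.045, -0.227, 0.095], [-0.035, -0.209, 0.11], [-0.014, -0.189, 0.12]]
```

View pics/s3.png

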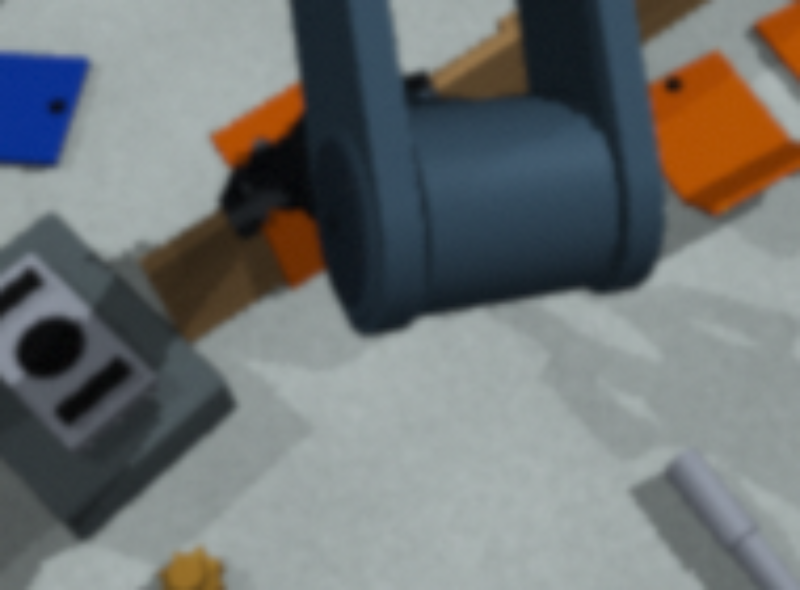

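send_rows:
  commands:
    - [[0.05,0,-0.2,0,0,0],[0.05,0,-0.3,0,0,0],[0,0,-0.6,0,0,0],[0,0,-0.9,0,0,0],[0,0,-0.9,0,0,0],[0,0,-0.9,0,0,0],[0,0,-0.9,0,0,0],[0,0,0,0,0,0]]

```text
time_s: 10.98
eef_pos: [0.6616, -0.1758, 0.3293]
eef_rot: [0.015, 0.925, 0.035, -0.379]
wrist_force: [1.1, -1.0, 1.5]
opening: 0.344
grasp_force: 0.0
```

```bash
python3 - <<'E'
from h import *
print(tool()[2]["time_s"])
for n in ("top","scene"):
    c=look(-.3,-.1,n); w=cloud(c); shields(c)
    for lo,hi in ((-.02,.105),(.105,.25)):
        m=orange(c)&(w[...,1]>lo)&(w[...,1]<hi); f=np.array([toF(x) for x in w[m]]); l=f[f[:,2]>.025]; print(n,"lip F",l.mean(0).round(3),"smax",np.percentile(f[:,0],99).round(3))
plan(F(.19,.034,.08),Rt(45))
E
```

```text
10.9833
358 [[-0.045, -0.228, 0.058], [-0.025, -0.193, 0.103], [-0.001, -0.153, 0.118]]
sh 928 all (array([528.3, 166. ]), array([ 77.8, 113.7]), 87.1) plate (array([518.2, 166.6]), array([77.9, 92.9]), 87.4) zmed 0.0084 lip [0.571 0.165 0.027] zmax 0.043
sh 758 all (array([528.3,  49.2]), array([ 75.1, 113.1]), 87.2) plate (array([517.2,  51. ]), array([74.4, 91.1]), 85.2) zmed 0.0088 lip [0.572 0.047 0.028] zmax 0.046
few 0 [ 0.43  -0.194  0.103]
top lip F [0.139 0.035 0.033] smax 0.147
top lip F [0.148 0.154 0.032] smax 0.156
887 [[-0.041, -0.23, 0.015], [-0.015, -0.196, 0.095], [0.007, -0.149, 0.116]]
sh 583 all (array([530.5, 164.6]), array([ 79.1, 119.7]), 85.5) plate (array([516. , 171.3]), array([68. , 89.7]), 85.5) zmed 0.0074 lip [0.578 0.16  0.03 ] zmax 0.041
few 6 [ 0.44  -0.197  0.095]
sh 77 all (array([483.8,  22.7]), array([29.2, 28.2]), 67.9) plate (array([483.8,  22.7]), array([29.2, 28.2]), 67.9) zmed 0.0068 lip None zmax 0.01
scene lip F [nan nan nan] smax 0.06
scene lip F [0.153 0.148 0.034] smax 0.16
tip now(F) [ 0.0844 -0.1916  0.2042] rot units [ 0.01 -0.02  0.02] then shift units [ 5.43 -7.52  0.44] tcp goal [0.748 0.057 0.2  ]<stdin>:6: RuntimeWarning: Mean of empty slice.
  ret = um.true_divide(
```

send_rows:
  commands:
    - [[0,-0.94,0,0,0,0],[0,-0.94,0,0,0,0],[0.4,-0.94,0,0,0,0],[1,-0.94,0,0,0,0],[1,-0.94,0.1,0,0,0],[1,-0.94,0.1,0,0,0],[1,-0.94,0.12,0,0,0],[1,-0.94,0.12,0,0,0]]

```text
time_s: 11.75
eef_pos: [0.7455, 0.0581, 0.1976]
eef_rot: [0.013, 0.923, 0.035, -0.384]
wrist_force: [0.8, -1.7, -0.8]
opening: 0.349
grasp_force: 0.0
```

send_rows:
  commands:
    - [[0.25,0,0.25,0,0,0],[0.25,0,0.25,0,0,0],[0.25,0,0.25,0,0,0],[0.25,0,0.25,0,0,0],[0.25,0,0.25,0,0,0],[0.15,0,0.15,0,0,0],[0,0,0,0,0,0],[0,0,0,0,0,0]]

```text
time_s: 12.42
eef_pos: [0.7458, 0.0562, 0.1409]
eef_rot: [0.013, 0.923, 0.034, -0.383]
wrist_force: [-0.1, 0.2, -0.1]
opening: 0.351
grasp_force: 0.0
```

```bash
python3 - <<'E'
from h import *
plan(F(.125,.034,.02),Rt(45)); o=tool()[2]; print(o["wrist_force"],np.round(o["q"],2))
look(-.03,.105);look(-.03,.105,"top")
E
```

```text
tip now(F) [0.1878 0.0339 0.0209] rot units [-0.02  0.01  0.01] then shift units [-1.47 -0.01  1.5 ] tcp goal [0.683 0.052 0.14 ]
[-0.05285776  0.15597859 -0.12114642] [-0.06  1.11  0.82 -0.1   1.99  1.43]
910 [[0.036, -0.002, 0.003], [0.088, 0.039, 0.008], [0.15, 0.082, 0.038]]
295 [[0.033, 0.0, 0.003], [0.09, 0.016, 0.01], [0.141, 0.036, 0.037]]
```

send_rows:
  commands:
    - [[-0.15,0,0.15,0,0,0],[-0.15,0,0.15,0,0,0],[-0.15,0,0.15,0,0,0],[-0.15,0,0.15,0,0,0],[-0.12,0,0.12,0,0,0],[-0.12,0,0.12,0,0,0],[-0.12,0,0.12,0,0,0],[-0.12,0,0.12,0,0,0]]

```text
time_s: 13.18
eef_pos: [0.7, 0.0535, 0.1412]
eef_rot: [0.013, 0.923, 0.035, -0.382]
wrist_force: [0.3, -0.5, -0.4]
opening: 0.353
grasp_force: 0.2
```

send_rows:
  commands:
    - [[-0.12,0,0.12,0,0,0],[-0.12,0,0.12,0,0,0],[-0.12,0,0.12,0,0,0],[-0.12,0,0.12,0,0,0],[0,0,0,0,0,0]]

```text
time_s: 13.6
eef_pos: [0.679, 0.052, 0.1407]
eef_rot: [0.013, 0.923, 0.035, -0.383]
wrist_force: [-0.5, 0.2, -0.2]
opening: 0.35
grasp_force: 0.2
```

```bash
python3 - <<'E'
from h import *
plan(F(.121,.034,.02),Rt(45)); o=tool()[2]; print(o["wrist_force"])
c=look(-.03,.105); shields(c)
E
```

```text
tip now(F) [0.1208 0.0345 0.0207] rot units [-0.01  0.02  0.02] then shift units [0.01 0.01 0.01] tcp goal [0.679 0.052 0.14 ]
[-0.48876371  0.2128511  -0.21840956]
900 [[0.002, -0.0, 0.004], [0.056, 0.038, 0.009], [0.12, 0.078, 0.041]]
sh 130 all (array([514.3, 128.6]), array([21.2, 85.2]), 78.2) plate (array([514.3, 128.6]), array([21.2, 85.2]), 78.2) zmed 0.0073 lip None zmax 0.011
sh 900 all (array([497.7,  43.4]), array([122.7,  80.4]), 2.5) plate (array([482.6,  42.8]), array([92.5, 80.4]), 2.5) zmed 0.0082 lip [0.547 0.042 0.031] zmax 0.044
sh 1274 all (array([ 438.2, -188.9]), array([52.7, 85. ]), 3.8) plate (array([ 462.1, -189.5]), array([ 4.8, 74.7]), 2.3) zmed 0.0099 lip [ 0.444 -0.19   0.077] zmax 0.117
```

send_rows:
  commands:
    - [[-0.15,0,-0.08,0,0,0],[-0.15,0,-0.08,0,0,0],[-0.16,0,-0.07,0,0,0],[-0.16,0,-0.07,0,0,0],[-0.16,0,-0.06,0,0,0],[-0.16,0,-0.05,0,0,0],[-0.16,0,-0.05,0,0,0],[-0.16,0,-0.04,0,0,0]]

```text
time_s: 14.32
eef_pos: [0.6637, 0.0507, 0.1789]
eef_rot: [0.013, 0.923, 0.035, -0.383]
wrist_force: [1.0, 1.1, -0.3]
opening: 0.349
grasp_force: 0.5
```

send_rows:
  commands:
    - [[-0.17,0,-0.02,0,0,0],[-0.17,0,-0.02,0,0,0],[-0.17,0,-0.01,0,0,0],[-0.17,0,0,0,0,0],[-0.17,0,0,0,0,0],[-0.17,0,0,0,0,0],[-0.17,0,0.02,0,0,0],[-0.17,0,0.02,0,0,0]]

```text
time_s: 14.98
eef_pos: [0.6349, 0.0485, 0.2076]
eef_rot: [0.013, 0.923, 0.035, -0.383]
wrist_force: [0.3, -0.2, 0.1]
opening: 0.351
grasp_force: 0.4
```

```bash
python3 - <<'E'
from h import *
plan(F(.121,.034,.02),Rt(45)); o=tool()[2]; print(o["wrist_force"])
c=look(-.03,.105); c=look(-.03,.105,"top")
E
```

```text
tip now(F) [0.0766 0.0342 0.0875] rot units [-0.01  0.01  0.02] then shift units [2.63 0.   0.54] tcp goal [0.679 0.052 0.14 ]
[ 0.30733581 -0.21866692  0.07532459]
276 [[0.004, -0.0, 0.009], [0.067, 0.024, 0.081], [0.071, 0.076, 0.109]]
178 [[0.001, 0.005, 0.008], [0.03, 0.016, 0.038], [0.064, 0.03, 0.109]]
```

send_rows:
  commands:
    - [[-0.17,0,0.03,0,0,0],[-0.17,0,0.03,0,0,0],[-0.16,0,0.05,0,0,0],[-0.16,0,0.05,0,0,0],[-0.16,0,0.06,0,0,0],[-0.16,0,0.06,0,0,0],[-0.16,0,0.08,0,0,0],[-0.16,0,0.08,0,0,0]]

```text
time_s: 15.75
eef_pos: [0.598, 0.0457, 0.2257]
eef_rot: [0.013, 0.923, 0.035, -0.383]
wrist_force: [1.0, 1.5, -0.7]
opening: 0.351
grasp_force: 0.1
```

send_rows:
  commands:
    - [[-0.16,0,0.09,0,0,0],[-0.15,0,0.1,0,0,0],[-0.15,0,0.11,0,0,0],[-0.14,0,0.11,0,0,0],[-0.13,0,0.12,0,0,0],[-0.13,0,0.13,0,0,0],[-0.12,0,0.13,0,0,0],[-0.12,0,0.13,0,0,0]]

```text
time_s: 16.42
eef_pos: [0.5552, 0.0425, 0.2293]
eef_rot: [0.013, 0.923, 0.035, -0.383]
wrist_force: [0.5, -0.1, -1.2]
opening: 0.345
grasp_force: 0.0
```

send_rows:
  commands:
    - [[-0.11,0,0.14,0,0,0],[-0.11,0,0.14,0,0,0],[-0.1,0,0.15,0,0,0],[0,0,0,0,0,0]]

```text
time_s: 16.75
eef_pos: [0.5389, 0.0414, 0.2267]
eef_rot: [0.013, 0.923, 0.035, -0.383]
wrist_force: [0.2, -0.0, 0.3]
opening: 0.352
grasp_force: 0.0
```

```bash
python3 - <<'E'
from h import *
plan(F(.121,.034,.02),Rt(45)); o=tool()[2]; print(o["wrist_force"])
c=look(-.03,.105); c=look(-.03,.105,"top")
E
```

```text
tip now(F) [-0.0198  0.0342  0.1068] rot units [-0.01  0.02  0.02] then shift units [ 5.35  0.   -1.27] tcp goal [0.679 0.052 0.14 ]
[ 0.17516125 -0.0319629   0.3457342 ]
548 [[-0.042, -0.001, 0.007], [0.0, 0.034, 0.052], [0.009, 0.079, 0.132]]
50 [[-0.044, 0.003, 0.091], [-0.035, 0.01, 0.112], [-0.008, 0.023, 0.118]]
```

send_rows:
  commands:
    - [[0.05,0,-0.2,0,0,0],[0.05,0,-0.3,0,0,0],[0,0,-0.6,0,0,0],[0,0,-0.9,0,0,0],[0,0,-0.9,0,0,0],[0,0,-0.9,0,0,0],[0,0,-0.9,0,0,0],[0,0,0,0,0,0]]

```text
time_s: 17.52
eef_pos: [0.6453, 0.0488, 0.3299]
eef_rot: [0.014, 0.925, 0.035, -0.379]
wrist_force: [0.4, -0.1, 1.2]
opening: 0.352
grasp_force: 0.0
```

```bash
python3 - <<'E'
from h import *
print(tool()[2]["time_s"])
for n in ("top","scene"):
    look(-.3,-.1,n); look(-.03,.09,n); c=look(.11,.3,n); w=cloud(c); shields(c)
    m=orange(c)&(w[...,1]>.105); f=np.array([toF(x) for x in w[m]]); l=f[f[:,2]>.025]; print(n,"lip F",l.mean(0).round(3))
plan(F(.195,.15,.08),Rt(45))
E
```

```text
17.5167
420 [[-0.045, -0.228, 0.048], [-0.023, -0.188, 0.101], [0.0, -0.146, 0.117]]
185 [[-0.043, 0.002, 0.054], [-0.023, 0.02, 0.102], [-0.0, 0.039, 0.12]]Traceback (most recent call last):
  File "<stdin>", line 4, in <module>
  File "h.py", line 38, in look
    c=imaging.camera(cam); w=cloud(c); m=orange(c)&(w[...,1]>ylo)&(w[...,1]<yhi); f=np.array([toF(x) for x in w[m]]); print(m.sum(),np.percentile(f,[1,50,99],axis=0).round(3).tolist()); return c
                                                                                                                                    ~~~~~~~~~~~~~^^^^^^^^^^^^^^^^^^^^
    return _quantile_unchecked(
        a, q, axis, out, overwrite_input, method, keepdims, weights)
    return _ureduce(a,
                    func=_quantile_ureduce_func,
    ...<5 lines>...
                    overwrite_input=overwrite_input,
                    method=method)
    r = func(a, **kwargs)
    result = _quantile(arr,
                       quantiles=q,
    ...<2 lines>...
                       out=out,
                       weights=wgt)
    slices_having_nans = np.isnan(arr[-1, ...])
                                  ~~~^^^^^^^^^
IndexError: index -1 is out of bounds for axis 0 with size 0
```

```bash
python3 - <<'E'
from h import *
c=look(-.6,.8,"scene"); shields(c); w=cloud(c)
m=orange(c)&(w[...,1]>.08); f=np.array([toF(x) for x in w[m]]); 
if len(f): print("lip F",f[f[:,2]>.025].mean(0).round(3), np.percentile(f,[1,50,99],axis=0).round(3).tolist())
cv2.imwrite("pics/s4.png",cv2.resize(c["image"],(800,600)))
plan(F(.195,.15,.08),Rt(45))
E
```

```text
2996 [[-0.041, -0.229, 0.004], [-0.001, 0.016, 0.062], [0.157, 0.189, 0.115]]
sh 1013 all (array([421.4,  39.7]), array([52.3, 83.8]), 5.4) plate (array([445.6,  38.8]), array([ 4.2, 77.3]), 4.0) zmed 0.0098 lip [0.427 0.039 0.077] zmax 0.116
sh 710 all (array([589. , 119.6]), array([125.7, 233.2]), 53.4) plate (array([516.7, 164.5]), array([83.6, 88.4]), 86.1) zmed 0.0074 lip [0.582 0.151 0.046] zmax 0.304
sh 1273 all (array([ 437.8, -189.5]), array([52.4, 84.1]), 4.7) plate (array([ 461. , -190.8]), array([ 8.1, 77.8]), 0.1) zmed 0.0099 lip [ 0.444 -0.19   0.077] zmax 0.116
lip F [0.133 0.14  0.036] [[0.003, 0.082, 0.003], [0.104, 0.148, 0.008], [0.16, 0.194, 0.044]]
tip now(F) [0.0826 0.0341 0.2036] rot units [-0.01  0.03  0.02] then shift units [ 5.55 -3.87  0.26] tcp goal [0.744 0.173 0.2  ]
```

View pics/s4.png

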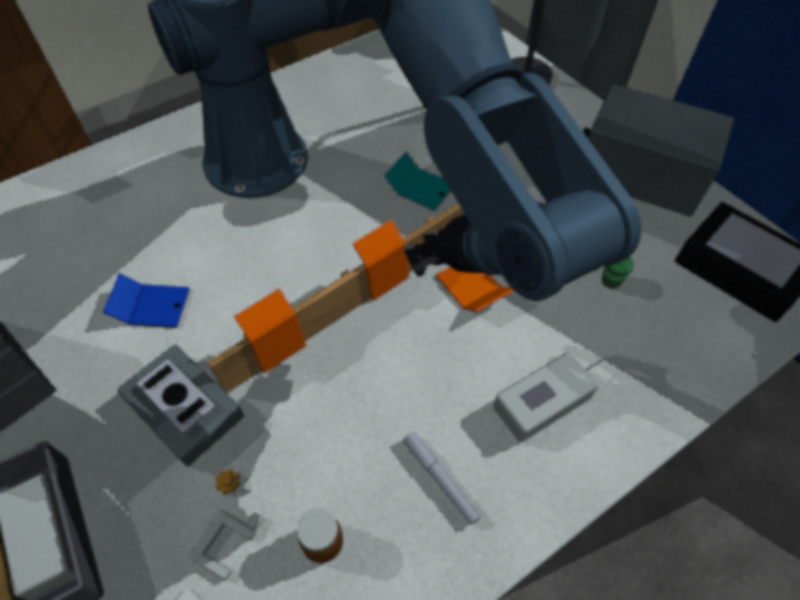

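The picture shows two shields standing with lips over the fence, at (270,330) and (382,260). The third lies unmoved at (475,288).

send_rows:
  commands:
    - [[0,-0.7,0,0,0,0],[0.5,-0.7,0,0,0,0],[1,-0.7,0,0,0,0],[1,-0.7,0.05,0,0,0],[1,-0.6,0.05,0,0,0],[1,-0.47,0.1,0,0,0],[1,0,0.06,0,0,0],[0,0,0,0,0,0]]

```text
time_s: 18.38
eef_pos: [0.7419, 0.1739, 0.1905]
eef_rot: [0.014, 0.92, 0.035, -0.389]
wrist_force: [-1.4, -0.2, -1.6]
opening: 0.35
grasp_force: 0.0
```

send_rows:
  commands:
    - [[0.25,0,0.25,0,0,0],[0.25,0,0.25,0,0,0],[0.25,0,0.25,0,0,0],[0.25,0,0.25,0,0,0],[0.25,0,0.25,0,0,0],[0.15,0,0.15,0,0,0],[0,0,0,0,0,0],[0,0,0,0,0,0]]

```text
time_s: 19.05
eef_pos: [0.7434, 0.1731, 0.1429]
eef_rot: [0.013, 0.923, 0.035, -0.383]
wrist_force: [0.1, -0.3, -0.2]
opening: 0.349
grasp_force: 0.0
```

```bash
python3 - <<'E'
from h import *
plan(F(.121,.15,.02),Rt(45)); o=tool()[2]; print(o["wrist_force"],np.round(o["q"],2))
c=look(.1,.25); shields(c)
E
```

```text
tip now(F) [0.1939 0.1505 0.0229] rot units [-0.01  0.02  0.02] then shift units [-1.66  0.01  1.79] tcp goal [0.67  0.167 0.14 ]
[ 0.11650408 -0.29979932 -0.23344085] [0.07 1.14 0.76 0.   2.02 1.57]
822 [[0.044, 0.114, 0.004], [0.097, 0.155, 0.008], [0.16, 0.199, 0.038]]
sh 1014 all (array([420.5,  40. ]), array([52. , 84.6]), 3.9) plate (array([444.8,  39.7]), array([77.8,  8.5]), 89.9) zmed 0.0092 lip [0.427 0.039 0.077] zmax 0.116
sh 822 all (array([531., 164.]), array([ 82.6, 116.5]), 88.5) plate (array([517.1, 164.4]), array([82.6, 88.3]), 89.2) zmed 0.0074 lip [0.578 0.159 0.03 ] zmax 0.042
sh 1246 all (array([ 437.8, -189.3]), array([51.9, 83.9]), 4.2) plate (array([ 461.9, -190.6]), array([ 4.4, 77.1]), 3.9) zmed 0.0103 lip [ 0.444 -0.19   0.076] zmax 0.117
```

send_rows:
  commands:
    - [[-0.15,0,0.16,0,0,0],[-0.15,0,0.16,0,0,0],[-0.15,0,0.16,0,0,0],[-0.15,0,0.16,0,0,0],[-0.15,0,0.16,0,0,0],[-0.12,0,0.13,0,0,0],[-0.12,0,0.13,0,0,0],[-0.12,0,0.13,0,0,0]]

```text
time_s: 19.77
eef_pos: [0.6948, 0.1696, 0.1422]
eef_rot: [0.013, 0.923, 0.035, -0.382]
wrist_force: [0.6, 0.2, 0.7]
opening: 0.348
grasp_force: 0.2
```

send_rows:
  commands:
    - [[-0.12,0,0.13,0,0,0],[-0.12,0,0.13,0,0,0],[-0.12,0,0.13,0,0,0],[-0.12,0,0.13,0,0,0],[-0.07,0,0.08,0,0,0],[0,0,0,0,0,0]]

```text
time_s: 20.27
eef_pos: [0.6699, 0.1678, 0.1403]
eef_rot: [0.013, 0.923, 0.035, -0.383]
wrist_force: [0.6, -0.2, 0.4]
opening: 0.349
grasp_force: 0.2
```

```bash
python3 - <<'E'
from h import *
plan(F(.121,.15,.02),Rt(45)); o=tool()[2]; print(o["wrist_force"])
c=look(.1,.25); shields(c)
E
```

```text
tip now(F) [0.1203 0.1506 0.0203] rot units [-0.01  0.02  0.02] then shift units [ 0.01  0.01 -0.01] tcp goal [0.67  0.167 0.14 ]
[ 0.62619343 -0.15741035  0.36996855]
823 [[0.002, 0.115, 0.003], [0.056, 0.152, 0.008], [0.119, 0.193, 0.041]]
sh 1018 all (array([421.3,  39.4]), array([51.7, 83.9]), 4.6) plate (array([444.7,  39.3]), array([ 5.5, 77.4]), 3.1) zmed 0.0101 lip [0.427 0.039 0.077] zmax 0.117
sh 823 all (array([489.1, 157.9]), array([122.5,  82. ]), 3.2) plate (array([474.8, 156.8]), array([93.6, 82. ]), 2.8) zmed 0.0079 lip [0.539 0.159 0.031] zmax 0.042
sh 1249 all (array([ 438.5, -189.8]), array([52.1, 83.9]), 4.7) plate (array([ 462.3, -190.7]), array([ 3.4, 77.1]), 3.5) zmed 0.0104 lip [ 0.444 -0.19   0.077] zmax 0.117
```

Same configuration as the previous shield, so I replay the same tipping arc.

send_rows:
  commands:
    - [[-0.15,0,-0.08,0,0,0],[-0.15,0,-0.08,0,0,0],[-0.16,0,-0.07,0,0,0],[-0.16,0,-0.07,0,0,0],[-0.16,0,-0.06,0,0,0],[-0.16,0,-0.05,0,0,0],[-0.16,0,-0.05,0,0,0],[-0.16,0,-0.04,0,0,0]]

```text
time_s: 20.98
eef_pos: [0.6545, 0.1665, 0.1786]
eef_rot: [0.013, 0.923, 0.035, -0.383]
wrist_force: [2.4, -0.0, -0.7]
opening: 0.353
grasp_force: 0.7
```

send_rows:
  commands:
    - [[-0.17,0,-0.02,0,0,0],[-0.17,0,-0.02,0,0,0],[-0.17,0,-0.01,0,0,0],[-0.17,0,0,0,0,0],[-0.17,0,0,0,0,0],[-0.17,0,0,0,0,0],[-0.17,0,0.02,0,0,0],[-0.17,0,0.02,0,0,0]]

```text
time_s: 21.65
eef_pos: [0.6256, 0.1643, 0.2072]
eef_rot: [0.013, 0.923, 0.035, -0.383]
wrist_force: [-0.1, -0.1, 0.6]
opening: 0.352
grasp_force: 0.4
```

send_rows:
  commands:
    - [[-0.17,0,0.03,0,0,0],[-0.17,0,0.03,0,0,0],[-0.16,0,0.05,0,0,0],[-0.16,0,0.05,0,0,0],[-0.16,0,0.06,0,0,0],[-0.16,0,0.06,0,0,0],[-0.16,0,0.08,0,0,0],[-0.16,0,0.08,0,0,0]]

```text
time_s: 22.32
eef_pos: [0.5886, 0.1615, 0.2252]
eef_rot: [0.013, 0.923, 0.035, -0.383]
wrist_force: [1.1, -0.4, 0.0]
opening: 0.348
grasp_force: 0.1
```

send_rows:
  commands:
    - [[-0.16,0,0.09,0,0,0],[-0.15,0,0.1,0,0,0],[-0.15,0,0.11,0,0,0],[-0.14,0,0.11,0,0,0],[-0.13,0,0.12,0,0,0],[-0.13,0,0.13,0,0,0],[-0.12,0,0.13,0,0,0],[-0.12,0,0.13,0,0,0]]

```text
time_s: 22.98
eef_pos: [0.5459, 0.1582, 0.2289]
eef_rot: [0.013, 0.923, 0.035, -0.383]
wrist_force: [-0.8, 0.2, -0.1]
opening: 0.35
grasp_force: 0.0
```

send_rows:
  commands:
    - [[-0.11,0,0.14,0,0,0],[-0.11,0,0.14,0,0,0],[-0.1,0,0.15,0,0,0],[0,0,0,0,0,0]]

```text
time_s: 23.32
eef_pos: [0.5296, 0.1571, 0.2263]
eef_rot: [0.013, 0.923, 0.035, -0.383]
wrist_force: [0.6, 0.0, -0.3]
opening: 0.349
grasp_force: 0.0
```

```bash
python3 - <<'E'
from h import *
plan(F(.121,.15,.02),Rt(45)); o=tool()[2]; print(o["wrist_force"])
c=look(.1,.25); c=look(-.6,.7,"top")
E
```

```text
tip now(F) [-0.0205  0.1503  0.1064] rot units [-0.01  0.02  0.02] then shift units [ 5.36  0.   -1.3 ] tcp goal [0.67  0.167 0.14 ]
[ 0.60857645  0.02879612 -0.27245664]
595 [[-0.042, 0.114, 0.008], [-0.0, 0.147, 0.059], [0.008, 0.195, 0.116]]
870 [[-0.044, -0.227, 0.052], [-0.023, 0.006, 0.101], [0.0, 0.125, 0.119]]
```

send_rows:
  commands:
    - [[0.05,0,-0.2,0,0,0],[0.05,0,-0.3,0,0,0],[0,0,-0.6,0,0,0],[0,0,-0.9,0,0,0],[0,0,-0.9,0,0,0],[0,0,-0.9,0,0,0],[0,0,-0.9,0,0,0],[0,0,0,0,0,0]]
  jaw: 0.35

```text
time_s: 24.08
eef_pos: [0.6361, 0.1643, 0.3296]
eef_rot: [0.013, 0.925, 0.035, -0.378]
wrist_force: [1.6, -0.2, 0.8]
opening: 0.349
grasp_force: 0.0
```

send_rows:
  commands:
    - [[0,0,0,0,0.98,0],[0,0,0,0,0.98,0],[0,0,0,0,0.98,0],[0,0,0,0,0.98,0],[0,0,0,0,0.98,0],[0,0,0,0,0.98,0],[0,0,0,0,0.98,0],[0,0,0,0,0.98,0]]
  jaw: 1.0

```text
time_s: 24.75
eef_pos: [0.6324, 0.1645, 0.3243]
eef_rot: [-0.001, 0.999, 0.037, 0.001]
wrist_force: [0.1, 0.2, -0.4]
opening: 1.0
grasp_force: 0.0
```

```bash
cat >> h.py <<'E'
def yaw(d): return Rt(0,np.array([np.cos(np.radians(d)),np.sin(np.radians(d)),0]))
E
python3 - <<'E'
from h import *
plan([.462,.3765,.1],yaw(16),L=.17); o=tool()[2]; print(np.round(o["q"],2),o["time_s"])
for n in ("top","scene"):
    c=imaging.camera(n); w=cloud(c); shields(c)
    b=(np.abs(w[...,0]-.46)<.12)&(np.abs(w[...,1]-.375)<.08)&(w[...,2]>.007)&(w[...,2]<.018)
    for m in comps(b,200): print(n,"cover",m.sum(),rect(w[m]),np.median(w[m],0).round(4))
E
```

```text
tip now(F) [0.2034 0.1503 0.1543] rot units [-0.02 -0.03 -2.05] then shift units [-3.51 -8.36  1.81] tcp goal [0.462 0.376 0.27 ]
[0.07 0.43 1.47 0.   1.25 1.57] 24.75
few 0 [ 0.432 -0.188  0.101]
few 0 [0.415 0.041 0.102]
few 0 [0.41  0.127 0.1  ]
top cover 668 (array([461.4, 377.6]), array([122.2,  61.1]), 15.9) [0.4644 0.3787 0.0125]
sh 936 all (array([411.5, 153.2]), array([54. , 83.9]), 5.3) plate (array([436.7, 152.3]), array([ 4.3, 76.6]), 4.7) zmed 0.0104 lip [0.418 0.153 0.078] zmax 0.118
sh 1013 all (array([420.9,  39.8]), array([51. , 84.5]), 4.0) plate (array([444.9,  39.3]), array([ 3.9, 80.2]), 3.3) zmed 0.01 lip [0.427 0.039 0.077] zmax 0.116
sh 1275 all (array([ 437.9, -189.4]), array([50.7, 84.2]), 4.8) plate (array([ 461.5, -190.7]), array([ 3.4, 77.6]), 4.5) zmed 0.0101 lip [ 0.444 -0.19   0.077] zmax 0.116
```

send_rows:
  commands:
    - [[0,0,0,0,0,-0.7],[0,0,0,0,0,-0.7],[0,0,0,0,0,-0.65],[-0.39,-0.93,0,0,0,0],[-0.39,-0.93,0,0,0,0],[-0.39,-0.93,0,0,0,0],[-0.39,-0.93,0,0,0,0],[-0.39,-0.93,0,0,0,0]]

```text
time_s: 25.52
eef_pos: [0.5367, 0.2832, 0.3245]
eef_rot: [-0.001, 0.99, 0.139, -0.003]
wrist_force: [-0.5, 0.2, 0.3]
opening: 1.0
grasp_force: 0.0
```

send_rows:
  commands:
    - [[-0.39,-0.93,0.2,0,0,0],[-0.39,-0.93,0.4,0,0,0],[-0.39,-0.93,0.4,0,0,0],[-0.39,-0.92,0.4,0,0,0],[0,0,0.4,0,0,0],[0,0,0,0,0,0],[0,0,0,0,0,0]]

```text
time_s: 26.1
eef_pos: [0.4618, 0.3763, 0.2702]
eef_rot: [-0.0, 0.99, 0.14, -0.003]
wrist_force: [0.2, 0.0, 1.3]
opening: 1.0
grasp_force: 0.0
```

```bash
python3 - <<'E'
from h import *
plan([.462,.377,0],yaw(16),L=.17)
c=imaging.camera("wrist"); w=cloud(c)
b=(w[...,2]>.006)&(w[...,2]<.02)&(np.abs(w[...,0]-.46)<.1)&(np.abs(w[...,1]-.375)<.07)
for m in comps(b,500): print("cover",m.sum(),rect(w[m]),np.median(w[m],0).round(4))
E
```

```text
tip now(F) [0.0476 0.3738 0.1002] rot units [-0.01  0.05  0.01] then shift units [ 0.01 -0.02  3.34] tcp goal [0.462 0.377 0.17 ]
cover 10798 (array([460.4, 375.8]), array([120.6,  60.2]), 16.3) [0.4678 0.3772 0.0124]
```

send_rows:
  commands:
    - [[-0.05,0,0.6,0,0.05,0],[0,0,0.6,0,0,0],[0,0,0.6,0,0,0],[0,0,0.6,0,0,0],[0,0,0.5,0,0,0],[0,0,0.3,0,0,0],[0,0,0.13,0,0,0],[0,0,0,0,0,0]]

```text
time_s: 26.82
eef_pos: [0.4611, 0.3758, 0.1709]
eef_rot: [-0.001, 0.99, 0.139, 0.001]
wrist_force: [0.5, -0.6, -0.8]
opening: 0.998
grasp_force: 0.0
```

send_rows:
  commands:
    - [[0,0,0,0,0,0],[0,0,0,0,0,0],[0,0,0,0,0,0],[0,0,0,0,0,0],[0,0,0,0,0,0],[0,0,0,0,0,0]]
  jaw: 0.5

```text
time_s: 27.32
eef_pos: [0.4612, 0.3769, 0.1729]
eef_rot: [-0.002, 0.99, 0.139, 0.003]
wrist_force: [-0.9, -0.3, 6.8]
opening: 0.683
grasp_force: 65.1
```

send_rows:
  commands:
    - [[0,0,-0.2,0,0,0],[0,0,-0.3,0,0,0],[0,0,-0.4,0,0,0],[0,0,-0.4,0,0,0],[0,0,0,0,0,0]]

```text
time_s: 27.73
eef_pos: [0.4615, 0.3771, 0.2137]
eef_rot: [-0.002, 0.99, 0.139, 0.004]
wrist_force: [1.4, 0.4, -1.5]
opening: 0.682
grasp_force: 64.6
```

send_rows:
  commands:
    - [[0.1,0.4,0,0,0,0],[0.2,0.7,0,0,0,0],[0.3,0.8,0,0,0,0],[0.3,0.8,0,0,0,0],[0.3,0.8,0,0,0,0],[0.3,0.8,0,0,0,0],[0.3,0.8,0,0,0,0],[0.3,0.8,0,0,0,0]]

```text
time_s: 28.4
eef_pos: [0.5703, 0.2217, 0.2093]
eef_rot: [-0.001, 0.99, 0.139, 0.001]
wrist_force: [-0.0, 0.8, -1.2]
opening: 0.677
grasp_force: 64.6
```

```bash
python3 - <<'E'
from h import *
plan([.58,-.2,.035],yaw(12.5),L=.172); print(tool()[2]["grasp_force"],tool()[2]["opening"])
for n in ("scene","wrist"):
    c=imaging.camera(n); w=cloud(c); p=tool()[0]
    b=(w[...,2]>.038)&(w[...,2]<.056)&(np.abs(w[...,0]-p[0])<.1)&(np.abs(w[...,1]-p[1])<.07)
    for m in comps(b,150): print(n,m.sum(),rect(w[m]),np.median(w[m],0).round(4))
E
```

```text
tip now(F) [0.1456 0.212  0.0373] rot units [-0.02 -0.02  0.61] then shift units [-2.73 13.79  0.08] tcp goal [ 0.58  -0.2    0.207]
64.59096908569336 0.6768315138238946
scene 170 (array([535. , 209.9]), array([45.6, 61.3]), 16.5) [0.5265 0.1956 0.0474]
scene 443 (array([601.5, 223.9]), array([64. , 78.9]), 11.7) [0.602  0.2272 0.0474]
wrist 26097 (array([576.3, 217.8]), array([114.9,  84.9]), 14.1) [0.5871 0.2199 0.0494]
```

send_rows:
  commands:
    - [[0,0,0,0,0,0.3],[0,0,0,0,0,0.31],[-0.1,0.5,0,0,0,0],[-0.2,0.9,0,0,0,0],[-0.2,0.9,0,0,0,0],[-0.2,0.9,0,0,0,0],[-0.2,0.9,0,0,0,0],[-0.2,0.9,0,0,0,0]]

```text
time_s: 29.17
eef_pos: [0.5693, 0.0689, 0.2089]
eef_rot: [-0.002, 0.994, 0.109, 0.001]
wrist_force: [0.5, -0.7, -1.8]
opening: 0.678
grasp_force: 64.7
```

send_rows:
  commands:
    - [[-0.2,0.9,0,0,0,0],[-0.2,0.9,0,0,0,0],[-0.2,0.9,0,0,0,0],[-0.2,0.9,0,0,0,0],[-0.2,0.9,0,0,0,0],[-0.2,0.9,0,0,0,0],[-0.2,0.9,0,0,0,0],[-0.1,0.6,0,0,0,0]]

```text
time_s: 29.83
eef_pos: [0.5704, -0.1441, 0.2084]
eef_rot: [-0.001, 0.994, 0.109, 0.001]
wrist_force: [0.6, 0.0, -2.5]
opening: 0.68
grasp_force: 64.7
```

```bash
python3 - <<'E'
from h import *
plan([.56,-.3,.085],yaw(12.5),L=.172); plan([.4455,-.3645,.085],yaw(12.5),L=.172); print(tool()[2]["grasp_force"],tool()[2]["opening"])
E
```

```text
tip now(F) [ 0.1187 -0.1527  0.0364] rot units [-0.03 -0.02 -0.01] then shift units [-1.46  5.   -1.62] tcp goal [ 0.56  -0.3    0.257]
tip now(F) [ 0.1187 -0.1527  0.0364] rot units [-0.03 -0.02 -0.01] then shift units [-5.65  6.27 -1.62] tcp goal [ 0.446 -0.364  0.257]
64.73282217979431 0.6795339334046561
```

send_rows:
  commands:
    - [[0,0.1,-0.6,0,0,0],[0,0.5,-0.6,0,0,0],[-0.2,0.9,-0.5,0,0,0],[-0.2,0.9,0,0,0,0],[-0.2,0.9,0,0,0,0],[-0.2,0.9,0,0,0,0],[-0.2,0.8,0,0,0,0],[-0.2,0.3,0,0,0,0]]

```text
time_s: 30.5
eef_pos: [0.5698, -0.308, 0.2589]
eef_rot: [-0.001, 0.994, 0.108, 0.001]
wrist_force: [0.8, 0.7, -2.0]
opening: 0.677
grasp_force: 65.2
```

send_rows:
  commands:
    - [[-0.7,0.3,0,0,0,0],[-0.8,0.3,0,0,0,0],[-0.8,0.2,0,0,0,0],[-0.8,0.1,0,0,0,0],[-0.7,0,0,0,0,0],[-0.4,0,0,0,0,0],[0,0,0,0,0,0]]

```text
time_s: 31.08
eef_pos: [0.4511, -0.3584, 0.2581]
eef_rot: [-0.002, 0.994, 0.108, 0.001]
wrist_force: [0.4, -0.3, -1.6]
opening: 0.676
grasp_force: 65.2
```

```bash
python3 - <<'E'
from h import *
plan([.4455,-.3645,.07],yaw(12.5),L=.172); print(tool()[2]["grasp_force"],tool()[2]["opening"],tool()[2]["time_s"])
for n in ("scene","wrist"):
    c=imaging.camera(n); w=cloud(c); p=tool()[0]
    b=(w[...,2]>.088)&(w[...,2]<.102)&(np.abs(w[...,0]-p[0])<.1)&(np.abs(w[...,1]-p[1])<.07)
    for m in comps(b,150): print(n,m.sum(),rect(w[m]),np.median(w[m],0).round(4))
    cv2.imwrite(f"pics/u_{n}.png",cv2.resize(c["image"],(800,600)) if n=="wrist" else cv2.resize(c["image"][180:330,10:210],(800,600)))
E
```

```text
tip now(F) [-0.0162 -0.3574  0.0861] rot units [-0.05 -0.02 -0.01] then shift units [-0.23  0.16  0.54] tcp goal [ 0.446 -0.364  0.242]
65.24084687232971 0.6762533053578411 31.0833
scene 939 (array([ 467.1, -358.5]), array([91.5, 76.2]), 12.7) [ 0.471  -0.3543  0.0964]
wrist 25718 (array([ 454.8, -358.2]), array([115.5,  71. ]), 10.5) [ 0.4662 -0.3567  0.0979]
```

View pics/u_wrist.png

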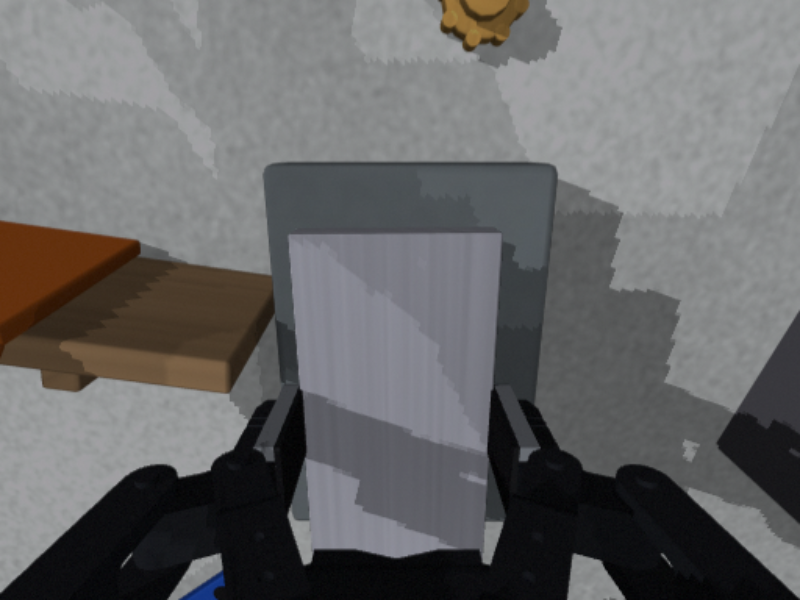

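```bash
cat >> h.py <<'E'
def edges(w,zlo,zhi,yawd=12.5,c=(.4455,-.3645),r=.12):
    a=np.radians(yawd); ex=np.array([np.cos(a),np.sin(a)]); ey=np.array([-np.sin(a),np.cos(a)])
    q=w[(w[...,2]>zlo)&(w[...,2]<zhi)]; q=q[:,:2]-np.array(c); q=np.stack([q@ex,q@ey],1); q=q[(abs(q[:,0])<r)&(abs(q[:,1])<.08)]
    out=[len(q),"xmax",np.percentile(q[:,0],99.7).round(4)]
    for lo in (-.03,.0,.02,.04,.05):
        s=q[(q[:,0]>lo)&(q[:,0]<lo+.012)]
        if len(s)>20: out+=[lo,np.percentile(s[:,1],[.5,99.5]).round(4).tolist()]
    # end-edge slope
    b=[]
    for y in np.arange(-.025,.026,.01):
        s=q[abs(q[:,1]-y)<.004]
        if len(s)>20: b.append((y,np.percentile(s[:,0],99)))
    b=np.array(b); out+=["far edge",b[:,1].round(4).tolist()] if len(b)>2 else []
    print(*out)
E
python3 - <<'E'
from h import *
c=imaging.camera("wrist"); w=cloud(c)
edges(w,.090,.103); edges(w,.034,.046)
c=imaging.camera("scene"); w=cloud(c)
edges(w,.090,.103); edges(w,.034,.046)
E
```

```text
25811 xmax 0.068 -0.03 [-0.0261, 0.033] 0.0 [-0.0255, 0.0327] 0.02 [-0.0259, 0.0335] 0.04 [-0.0258, 0.0334] 0.05 [-0.0255, 0.0334] far edge [0.0679, 0.0679, 0.0678, 0.0678, 0.0678, 0.0677]
12369 xmax 0.0835 0.0 [-0.0578, 0.0561] 0.02 [-0.0576, 0.0798] 0.04 [-0.0578, 0.0559] 0.05 [-0.0578, 0.0557] far edge [0.0834, 0.0834, 0.0834, 0.0834, 0.0835, 0.0839]
939 xmax 0.0708 0.0 [-0.0301, 0.0331] 0.02 [-0.0306, 0.0372] 0.04 [-0.0257, 0.0327] 0.05 [-0.0256, 0.0326] far edge [0.0698, 0.0703, 0.0703, 0.0696, 0.07, 0.0703]
1258 xmax 0.0863 -0.03 [-0.058, 0.0368] 0.0 [-0.0583, 0.0559] 0.02 [-0.0578, 0.0797] 0.04 [-0.0574, 0.0551] 0.05 [-0.0582, 0.0549] far edge [0.085, 0.0857, 0.0852, 0.0855, 0.0862, 0.0865]
```

send_rows:
  commands:
    - [[-0.16,0.08,0,-0.03,-0.02,0],[-0.16,0.08,0.1,-0.02,0,0],[0,0,0.2,0,0,0],[0,0,0.2,0,0,0],[0,0,0,0,0,0],[0,0,0,0,0,0]]

```text
time_s: 31.78
eef_pos: [0.4446, -0.3651, 0.2427]
eef_rot: [0.0, 0.994, 0.109, 0.0]
wrist_force: [-0.7, 0.0, -1.9]
opening: 0.681
grasp_force: 65.2
```

```bash
python3 - <<'E'
from h import *
plan([.4455,-.3645,.07],yaw(12.5),L=.172); print(tool()[2]["grasp_force"])
c=imaging.camera("wrist"); w=cloud(c)
edges(w,.073,.09); edges(w,.034,.046)
q=w[(w[...,2]>.073)&(w[...,2]<.09)]; print(np.median(q[:,2]), np.linalg.lstsq(np.c_[q[:,:2],np.ones(len(q))],q[:,2],rcond=None)[0].round(4))
c=imaging.camera("scene"); w=cloud(c)
edges(w,.076,.092); edges(w,.034,.046)
E
```

```text
tip now(F) [-0.0233 -0.3645  0.0707] rot units [ 0.01 -0.    0.01] then shift units [ 0.03 -0.01  0.02] tcp goal [ 0.446 -0.364  0.242]
65.21565198898315
27357 xmax 0.0576 -0.03 [-0.0313, 0.0278] 0.0 [-0.0431, 0.0786] 0.02 [-0.031, 0.0793] 0.04 [-0.0309, 0.0281] 0.05 [-0.0309, 0.0281] far edge [0.0576, 0.0576, 0.0575, 0.0575, 0.0574, 0.0573]
17918 xmax 0.0839 0.0 [-0.0577, 0.0559] 0.02 [-0.0575, 0.0796] 0.04 [-0.0576, 0.0556] 0.05 [-0.0574, 0.0552] far edge [0.0833, 0.0833, 0.0839, 0.0839, 0.0839, 0.0839]
0.08199988415000947 [-0.0031 -0.0323  0.0716]
952 xmax 0.06 -0.03 [-0.022, 0.0263] 0.0 [-0.0428, 0.0705] 0.02 [-0.0311, 0.0785] 0.04 [-0.0307, 0.0281] 0.05 [-0.0304, 0.0282] far edge [0.06, 0.0591, 0.0596, 0.0591, 0.0596, 0.0579]
1324 xmax 0.0861 -0.03 [-0.058, 0.0561] 0.0 [-0.057, 0.0556] 0.02 [-0.0579, 0.0798] 0.04 [-0.0573, 0.0551] 0.05 [-0.0582, 0.0547] far edge [0.0858, 0.0857, 0.085, 0.0853, 0.0862, 0.0849]
```

send_rows:
  commands:
    - [[0.04,0,0,0,0,0],[0,0,0.1,0,0,0],[0,0,0.1,0,0,0],[0,0,0.08,0,0,0],[0,0,0.05,0,0,0],[0,0,0.05,0,0,0]]

```text
time_s: 32.38
eef_pos: [0.4459, -0.3652, 0.2319]
eef_rot: [0.001, 0.994, 0.109, 0.001]
wrist_force: [-0.4, 0.5, -1.2]
opening: 0.686
grasp_force: 65.3
```

send_rows:
  commands:
    - [[0,0,0.04,0,0,0],[0,0,0.04,0,0,0],[0,0,0.04,0,0,0],[0,0,0.03,0,0,0],[0,0,0,0,0,0]]

```text
time_s: 32.8
eef_pos: [0.4461, -0.3653, 0.2284]
eef_rot: [0.001, 0.994, 0.109, 0.001]
wrist_force: [-1.8, 1.5, 4.7]
opening: 0.678
grasp_force: 65.9
```

send_rows:
  commands:
    - [[0,0,0.05,0,0,0],[0,0,0.05,0,0,0],[0,0,0.05,0,0,0],[0,0,0.05,0,0,0],[0,0,0,0,0,0]]

```text
time_s: 33.22
eef_pos: [0.4463, -0.3654, 0.2248]
eef_rot: [0.001, 0.994, 0.109, 0.001]
wrist_force: [-8.0, 7.4, 25.1]
opening: 0.68
grasp_force: 68.1
```

send_rows:
  commands:
    - [[0,0,0.05,0,0,0],[0,0,0.05,0,0,0],[0,0,0.05,0,0,0],[0,0,0,0,0,0]]

```text
time_s: 33.55
eef_pos: [0.4465, -0.3656, 0.2246]
eef_rot: [0.001, 0.994, 0.109, 0.0]
wrist_force: [-21.1, 18.1, 60.0]
opening: 0.679
grasp_force: 72.0
```

```bash
python3 - <<'E'
from h import *
c=imaging.camera("wrist"); w=cloud(c)
q=w[(w[...,2]>.056)&(w[...,2]<.08)&(abs(w[...,0]-.46)<.06)&(abs(w[...,1]+.36)<.03)]; print(np.median(q[:,2]))
edges(w,.06,.078); edges(w,.034,.046)
E
```

```text
0.06443483188290683
28117 xmax 0.0592 -0.03 [-0.0321, 0.0268] 0.0 [-0.0446, 0.0737] 0.02 [-0.0317, 0.0796] 0.04 [-0.0319, 0.0272] 0.05 [-0.0317, 0.0272] far edge [0.059, 0.0591, 0.0591, 0.0589, 0.0588, 0.0587]
22544 xmax 0.0837 0.0 [-0.0574, 0.0556] 0.02 [-0.0574, 0.0794] 0.04 [-0.0576, 0.055] 0.05 [-0.0573, 0.055] far edge [0.0837, 0.0837, 0.0837, 0.0837, 0.0837, 0.0837]
```

send_rows:
  commands:
    - [[0,0,-0.08,0,0,0],[0,0,-0.08,0,0,0],[0,0,-0.04,0,0,0],[0,0,0,0,0,0]]

```text
time_s: 33.93
eef_pos: [0.4464, -0.3655, 0.225]
eef_rot: [0.002, 0.994, 0.109, 0.001]
wrist_force: [-3.0, 4.1, 12.7]
opening: 0.682
grasp_force: 66.8
```

```bash
python3 - <<'E'
from h import *
for n in ("wrist","scene"):
    w=cloud(imaging.camera(n)); edges(w,.06,.072); edges(w,.034,.046)
    edges(w,.049,.056)
E
```

```text
26848 xmax 0.0594 -0.03 [-0.0326, 0.0265] 0.0 [-0.0441, 0.063] 0.02 [-0.0323, 0.0795] 0.04 [-0.0321, 0.0269] 0.05 [-0.0321, 0.0269] far edge [0.0593, 0.0592, 0.0593, 0.0592, 0.0592, 0.059]
22324 xmax 0.0835 0.0 [-0.0576, 0.0554] 0.02 [-0.0573, 0.0795] 0.04 [-0.0574, 0.0552] 0.05 [-0.0573, 0.0551] far edge [0.0835, 0.0835, 0.0835, 0.0835, 0.0835, 0.0835]
606 xmax 0.0597 0.02 [0.0609, 0.0799] 0.05 [-0.0316, 0.0282] far edge [0.0594, 0.0594, 0.0593]
879 xmax 0.0617 -0.03 [-0.0192, 0.0222] 0.0 [-0.042, 0.0484] 0.02 [-0.0315, 0.0797] 0.04 [-0.0325, 0.0272] 0.05 [-0.0324, 0.0272] far edge [0.0611, 0.06, 0.0611, 0.0598, 0.061, 0.0601]
1239 xmax 0.0862 -0.03 [-0.0579, 0.0562] 0.0 [-0.057, 0.0557] 0.02 [-0.0578, 0.0793] 0.04 [-0.0573, 0.0553] 0.05 [-0.0582, 0.0548] far edge [0.0853, 0.0859, 0.0855, 0.0858, 0.0852, 0.0857]
52 xmax 0.0621 0.05 [-0.0294, 0.0285]
```

send_rows:
  commands:
    - [[0,0,-0.06,0,0,0],[-0.02,-0.05,0,0,0,0],[0,0,0,0,0,0],[0,0,0,0,0,0]]

```text
time_s: 34.37
eef_pos: [0.4451, -0.364, 0.225]
eef_rot: [0.001, 0.994, 0.109, 0.001]
wrist_force: [-0.3, -0.0, 1.7]
opening: 0.681
grasp_force: 65.6
```

```bash
python3 - <<'E'
from h import *
for n in ("wrist","scene"):
    w=cloud(imaging.camera(n)); edges(w,.06,.072); edges(w,.034,.046)
E
```

```text
26814 xmax 0.0585 -0.03 [-0.0306, 0.0284] 0.0 [-0.0421, 0.063] 0.02 [-0.0303, 0.0794] 0.04 [-0.0303, 0.0288] 0.05 [-0.0302, 0.0288] far edge [0.0584, 0.0583, 0.0582, 0.0582, 0.0581, 0.058]
22672 xmax 0.0838 0.0 [-0.0574, 0.0557] 0.02 [-0.0573, 0.0795] 0.04 [-0.0574, 0.0552] 0.05 [-0.0572, 0.0551] far edge [0.0838, 0.0838, 0.0838, 0.0838, 0.0838, 0.0838]
879 xmax 0.0608 -0.03 [-0.0161, 0.0249] 0.0 [-0.0411, 0.0489] 0.02 [-0.0298, 0.0793] 0.04 [-0.0295, 0.0288] 0.05 [-0.0293, 0.0288] far edge [0.0603, 0.0604, 0.0597, 0.0596, 0.0605, 0.0585]
1243 xmax 0.086 -0.03 [-0.058, 0.0564] 0.0 [-0.057, 0.0556] 0.02 [-0.0579, 0.0786] 0.04 [-0.0572, 0.0555] 0.05 [-0.0582, 0.0551] far edge [0.0859, 0.0854, 0.085, 0.0859, 0.0856, 0.0852]
```

send_rows:
  commands:
    - [[0,0,0,0,0,0],[0,0,0,0,0,0],[0,0,0,0,0,0],[0,0,0,0,0,0],[0,0,0,0,0,0]]
  jaw: 0.95

```text
time_s: 34.88
eef_pos: [0.4451, -0.3639, 0.2249]
eef_rot: [0.001, 0.994, 0.109, 0.001]
wrist_force: [-1.0, 0.2, 0.8]
opening: 0.95
grasp_force: 0.0
```

send_rows:
  commands:
    - [[0,0,-0.3,0,0,0],[0,0,-0.6,0,0,0],[0,0,-0.6,0,0,0],[0,0,-0.6,0,0,0],[0,0,-0.6,0,0,0],[0,0,-0.3,0,0,0],[0,0,0,0,0,0],[0,0,0,0,0,0]]

```text
time_s: 35.55
eef_pos: [0.445, -0.3637, 0.3154]
eef_rot: [0.002, 0.994, 0.109, 0.001]
wrist_force: [-0.0, 0.3, -0.3]
opening: 0.945
grasp_force: 0.0
```

```bash
python3 - <<'E'
from h import *
a=np.radians(12.5); ex=np.array([np.cos(a),np.sin(a)]); ey=np.array([-np.sin(a),np.cos(a)]); c0=np.array([.4455,-.3645])
for n in ("wrist","scene","top"):
    w=cloud(imaging.camera(n)); edges(w,.06,.072); edges(w,.034,.046)
    q=w[(w[...,2]>.055)&(w[...,2]<.08)&(np.hypot(w[...,0]-.4455,w[...,1]+.3645)<.07)]; d=q[:,:2]-c0; A=np.c_[d@ex,d@ey,np.ones(len(d))]; k=(abs(A[:,0])<.055)&(abs(A[:,1])<.026)
    if k.sum()>50: print(n,k.sum(),"slope x,y, z0",np.linalg.lstsq(A[k],q[k,2],rcond=None)[0].round(4))
    q=w[(w[...,2]>.034)&(w[...,2]<.046)]; d=q[:,:2]-c0; A=np.c_[d@ex,d@ey,np.ones(len(d))]; k=(abs(A[:,0])<.082)&(abs(A[:,1])<.055)
    if k.sum()>50: print(n,k.sum(),"box slope x,y, z0",np.linalg.lstsq(A[k],q[k,2],rcond=None)[0].round(4))
p=tool()[0]; print(p)
for sgn in (1,-1):
    t=c0+sgn*.042*ex; plan([*t,.075],yaw(12.5),L=.173)
E
```

```text
11523 xmax 0.0583 -0.03 [-0.0304, 0.0286] 0.0 [-0.0303, 0.0627] 0.02 [-0.0302, 0.0793] 0.04 [-0.03, 0.029] 0.05 [-0.0304, 0.0287] far edge [0.0579, 0.0578, 0.0578, 0.0577, 0.0578, 0.0578]
14093 xmax 0.0839 -0.03 [-0.0579, 0.0558] 0.0 [-0.058, 0.056] 0.02 [-0.0578, 0.0794] 0.04 [-0.0582, 0.0558] 0.05 [-0.0579, 0.0555] far edge [0.0832, 0.0832, 0.0832, 0.0832, 0.0839, 0.0839]
wrist 9037 slope x,y, z0 [-0.0001 -0.0003  0.0644]
wrist 12651 box slope x,y, z0 [-0.0001 -0.0006  0.0404]
1175 xmax 0.0605 -0.03 [-0.0309, 0.0287] 0.0 [-0.0303, 0.0291] 0.02 [-0.0299, 0.0794] 0.04 [-0.0295, 0.0288] 0.05 [-0.0293, 0.0289] far edge [0.0596, 0.0592, 0.0598, 0.0604, 0.0598, 0.0588]
1743 xmax 0.0864 -0.03 [-0.058, 0.0562] 0.0 [-0.0572, 0.0555] 0.02 [-0.0579, 0.0781] 0.04 [-0.0572, 0.0556] 0.05 [-0.0582, 0.055] far edge [0.0861, 0.0853, 0.0865, 0.0858, 0.084, 0.0863]
scene 905 slope x,y, z0 [-0.0004 -0.0079  0.0633]
scene 1470 box slope x,y, z0 [ 0.003  -0.0008  0.0393]
303 xmax 0.0582 0.02 [-0.0279, 0.0788] 0.04 [-0.0282, 0.0306] 0.05 [-0.0289, 0.0311] far edge [0.0573, 0.0575, 0.058, 0.0574, 0.0561, 0.0571]
658 xmax 0.0838 0.0 [0.0334, 0.0576] 0.02 [-0.0421, 0.0661] 0.04 [-0.0551, 0.058] 0.05 [-0.0559, 0.0572]
top 243 slope x,y, z0 [-0.0085  0.0015  0.065 ]
top 584 box slope x,y, z0 [ 0.0025 -0.0017  0.0405]
[ 0.44460055 -0.36331844  0.3136299 ]
tip now(F) [-0.0232 -0.3626  0.1406] rot units [0. 0. 0.] then shift units [1.42 0.04 2.19] tcp goal [ 0.487 -0.355  0.248]
tip now(F) [-0.0232 -0.3626  0.1406] rot units [0. 0. 0.] then shift units [-1.38  0.04  2.19] tcp goal [ 0.404 -0.374  0.248]
```

send_rows:
  commands:
    - [[0,0,-0.6,0,0,0],[0,0,-0.6,0,0,0],[0,0,-0.6,0,0,0],[-0.5,0.5,0,0,0,0],[-0.8,0.8,0,0,0,0],[-0.8,0.8,0,0,0,0],[0,0,0,0,0,0],[0,0,0,0,0,0]]

```text
time_s: 36.37
eef_pos: [0.3959, -0.4399, 0.3677]
eef_rot: [0.0, 0.994, 0.108, 0.0]
wrist_force: [0.2, 0.0, -0.4]
opening: 0.951
grasp_force: 0.0
```

```bash
python3 - <<'E'
from h import *
c=imaging.camera("scene"); shields(c); cv2.imwrite("pics/end.png",cv2.resize(c["image"],(800,600)))
w=cloud(c); edges(w,.06,.072)
E
```

```text
sh 1979 all (array([408.9, 107.4]), array([109.8, 175.5]), 22.6) plate (array([422.5, 130.5]), array([ 97. , 185.4]), 41.9) zmed 0.0099 lip [0.422 0.108 0.077] zmax 0.119
sh 1271 all (array([ 438.2, -189.5]), array([51.9, 84.3]), 5.4) plate (array([ 461.9, -189.1]), array([ 4.2, 80.6]), 5.1) zmed 0.0107 lip [ 0.444 -0.19   0.077] zmax 0.117
1178 xmax 0.0609 -0.03 [-0.0308, 0.0289] 0.0 [-0.0304, 0.0438] 0.02 [-0.0299, 0.0792] 0.04 [-0.0295, 0.0288] 0.05 [-0.0293, 0.0286] far edge [0.0591, 0.0598, 0.06, 0.0597, 0.0604, 0.0601]
```

View pics/end.png

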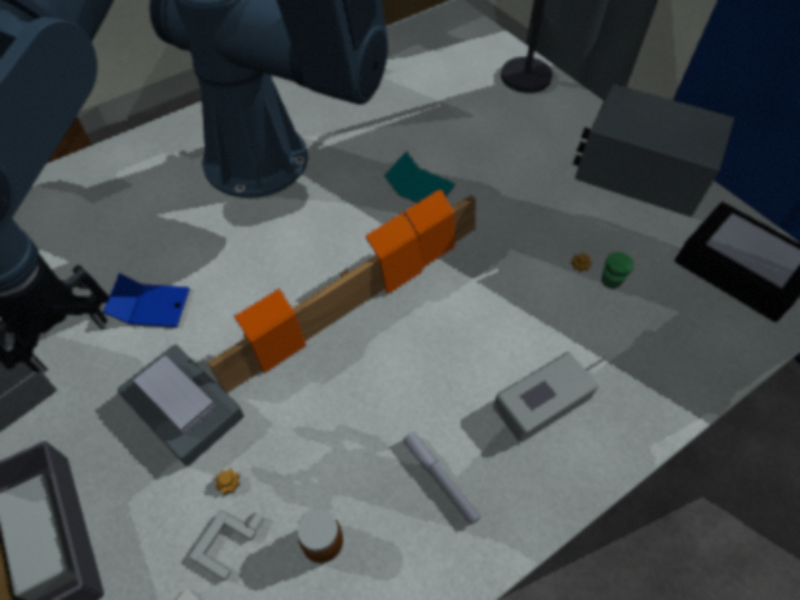

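In this view all three shields stand and the cover is on the deck. The middle shield was knocked along the fence to (395,250), beside its neighbour. I'll check both of those for lean.

```bash
python3 - <<'E'
from h import *
for n in ("scene","top"):
    c=imaging.camera(n); w=cloud(c); m=orange(c); f=np.array([toF(x) for x in w[m]])
    for lo,hi in ((-.235,-.145),(.02,.075),(.075,.11),(.11,.15),(.15,.2)):
        g=f[(f[:,1]>lo)&(f[:,1]<hi)]
        if len(g)<15: continue
        pl=g[(g[:,2]<.08)&(g[:,2]>.01)]; fit=np.polyfit(pl[:,2],pl[:,0],1).round(3) if len(pl)>15 else None
        print(n,lo,len(g),"a",g[:,1].min(),g[:,1].max(),"z",np.percentile(g[:,2],[2,98]).round(3),"s",np.percentile(g[:,0],[2,98]).round(3),"lean ds/dz,s0",fit)
    g=f[(f[:,1]>0)]; print("a range",np.percentile(g[:,1],[.3,99.7]).round(3))
    if n=="scene": cv2.imwrite("pics/end2.png",cv2.resize(c["image"][110:200,215:320],(800,600),interpolation=cv2.INTER_CUBIC))
E
```

```text
scene -0.235 1274 a -0.2307 -0.1462 z [0.01  0.114] s [-0.04   0.007] lean ds/dz,s0 [-0.151  0.008]
scene 0.02 602 a 0.0268 0.0749 z [0.011 0.11 ] s [-0.042  0.013] lean ds/dz,s0 [-0.226  0.015]
scene 0.075 422 a 0.0754 0.1099 z [0.01  0.111] s [-0.043  0.012] lean ds/dz,s0 [-0.219  0.014]
scene 0.11 440 a 0.1102 0.1499 z [0.011 0.114] s [-0.041  0.007] lean ds/dz,s0 [-0.153  0.009]
scene 0.15 508 a 0.1501 0.1993 z [0.009 0.115] s [-0.042  0.007] lean ds/dz,s0 [-0.143  0.008]
a range [0.028 0.196]
top -0.235 413 a -0.2345 -0.1455 z [0.062 0.118] s [-0.044 -0.002] lean ds/dz,s0 [-0.185  0.009]
top 0.02 265 a 0.0295 0.0745 z [0.036 0.114] s [-0.045  0.006] lean ds/dz,s0 [-0.28   0.015]
top 0.075 202 a 0.0756 0.1092 z [0.04  0.114] s [-0.044  0.005] lean ds/dz,s0 [-0.223  0.014]
top 0.11 203 a 0.1102 0.1488 z [0.069 0.117] s [-0.043 -0.002] lean ds/dz,s0 None
top 0.15 250 a 0.1503 0.1981 z [0.05  0.118] s [-0.045  0.   ] lean ds/dz,s0 [-0.142  0.007]
a range [0.03  0.198]
```

View pics/end2.png

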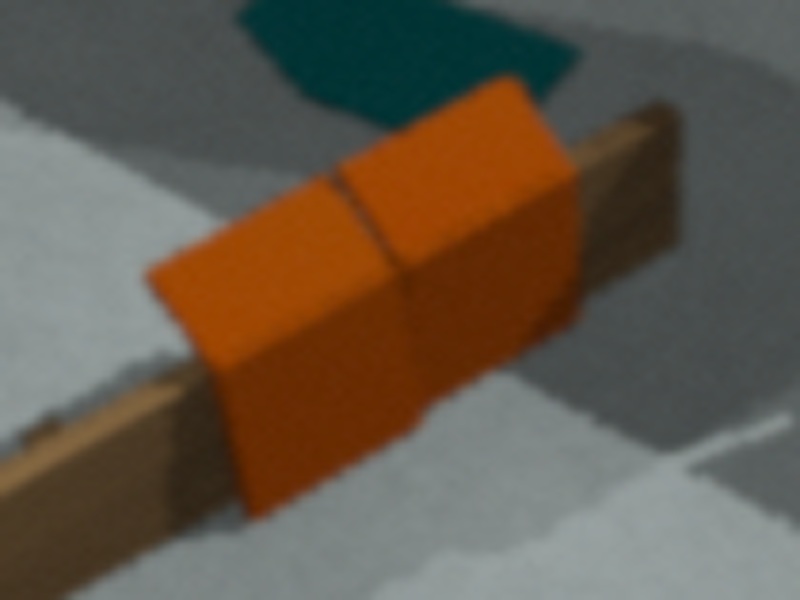

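The middle shield still stands, leaning about 12° with its lip over the fence, and it isn't moving. I'm handing the job in.

```bash
python3 -c "
from h import *
print(ctrl.hand_in())"
```

```text
the job is handed in; nothing more can be done
None
```

I handed the job in with all three orange shields standing against the fence, lips over the top (the middle one was knocked a few cm along it and its foot rests about 6 mm out), and the cover plate level and fully home on the deck, within about 1 mm of edge to edge.

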